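Put the abrasives away and lock the drawer

TASK

Pack all the sanding blocks and spindle sanding wheels lying on the bench into the open drawer, then fit the yellow dust cover squarely on the drawer so that it drops into place, push the drawer fully home past its detent, and last of all swing the red-handled clamp fully down over the drawer front. Leave the stack of discs and the loose steel frame beside the drawer unit where they are.

Things in the scene. Friction and masses are not known exactly. Their poses are not given: they have to be found in the camera images.
- unit: Grey sheet-steel drawer unit, fixed to the bench, 180 x 278 x 108 mm (x, y, z). Origin: centre of its underside; its open front is the plane x = -90 mm of its own frame, and the drawer slides out towards its -x. Its roof is 6 mm thick (underside at 102 mm). The clamp stands on its top.
- drawer (a joint): How far the drawer is out, in m: 0 fully home, at most 0.18 (starts at 0.166 or more). A sprung ball detent resists (under 10 N in all) at about 14 to 8 mm and then helps it in. With less than 0.16 the roof overhangs the drawer's back rim.
- drawer_floor (a point): Centre of the drawer's inner floor, 12 mm above the bench, moving with the drawer; axes as unit (x to the back of the drawer). The inside is 140 mm (x) by 236 mm (y) and 60 mm deep to the rim; walls 6 mm thick. The blue front panel, 278 mm wide, stands 79 to 91 mm in front (-x) of this point and reaches 88 mm above it.
- drawer_pull (a point): Middle of the front face of the aluminium pull rail on the drawer front (rail 130 mm wide in y, 30 mm high, sticking out 14 mm from the panel), 52 mm above the bench: the place to push. Axes as unit.
- clamp (a joint): Angle of the clamp arm in rad: 0 fully down (arm level, pointing to the unit's -x, over the drawer front), growing as it swings up and back, at most 1.5; starts at 0.95 to 1.25. Stiff enough to stay where it is left (about 3 N at the bar).
- clamp_bar (a point): Middle of the clamp's red cross-bar, 18 mm in diameter, 70 mm long along y, 115 mm from the hinge. When down it is 124 mm above the bench. A black rubber foot hangs below it.
- clamp_hinge (a point): Point on the clamp's hinge axis (along the unit's y), 124 mm above the bench, on top of the unit, 100 mm behind its front.
- cover: Yellow plate 150 x 246 mm (x, y), 5 to 9 mm above its origin; under it lips 134 x 230 mm outside fit inside the drawer walls with 3 mm play. Black grip bar on top in the middle: 14 mm (x) by 80 mm (y), 9 to 27 mm above the origin. Origin: centre of the lips' bottom plane. Fitted, it rests on the rim, origin 55 mm above drawer_floor, long side along the drawer's y, either way round.
- block1: First hand sanding block (present in some starts only): flat grey base 110 x 54 x 20 mm (x, y, z) with blue abrasive underneath, and in the middle of its top an orange grip 28 x 40 mm (x, y) rising from 20 to 52 mm. Origin: centre of the underside; z up through the grip.
- block2: Second hand sanding block (present in some starts only): flat grey base 110 x 54 x 20 mm (x, y, z) with blue abrasive underneath, and in the middle of its top an orange grip 28 x 40 mm (x, y) rising from 20 to 52 mm. Origin: centre of the underside; z up through the grip.
- block3: Third hand sanding block (present in some starts only): flat grey base 110 x 54 x 20 mm (x, y, z) with blue abrasive underneath, and in the middle of its top an orange grip 28 x 40 mm (x, y) rising from 20 to 52 mm. Origin: centre of the underside; z up through the grip.
- wheel1: First spindle-mounted sanding wheel (present in some starts only), standing on its flat face: brown disc 48 mm in diameter and 30 mm high, with a steel spindle 14 mm in diameter rising from its middle, from 30 to 52 mm. Origin: centre of the underside; z along the spindle.
- wheel2: Second spindle-mounted sanding wheel (present in some starts only), standing on its flat face: brown disc 48 mm in diameter and 30 mm high, with a steel spindle 14 mm in diameter rising from its middle, from 30 to 52 mm. Origin: centre of the underside; z along the spindle.
- wheel3: Third spindle-mounted sanding wheel (present in some starts only), standing on its flat face: brown disc 48 mm in diameter and 30 mm high, with a steel spindle 14 mm in diameter rising from its middle, from 30 to 52 mm. Origin: centre of the underside; z along the spindle.
- discs: Bystander: stack of blue and paper sanding discs, 115 mm in diameter, 15 mm high. Origin: centre of the underside.
- frame: Bystander: welded steel frame, 69 x 103 x 50 mm, open in the middle. Origin: centre of the underside.
There are look-alikes about, which are no part of the job. Leave any pink or turquoise look-alike of the block2 alone.

How it is judged (in metres and radians):
On the way, in this order (a step that is already met when the one before it is completed fails the run):
1. all the blocks and wheels that are there lie in the open drawer (x of block1 in the frame of drawer_floor between -0.072 and 0.072 m and y of block1 in the frame of drawer_floor between -0.12 and 0.12 m and z of block1 in the frame of drawer_floor between -0.006 and 0.06 m and x of block2 in the frame of drawer_floor between -0.072 and 0.072 m and y of block2 in the frame of drawer_floor between -0.12 and 0.12 m and z of block2 in the frame of drawer_floor between -0.006 and 0.06 m and x of block3 in the frame of drawer_floor between -0.072 and 0.072 m and y of block3 in the frame of drawer_floor between -0.12 and 0.12 m and z of block3 in the frame of drawer_floor between -0.006 and 0.06 m and x of wheel1 in the frame of drawer_floor between -0.072 and 0.072 m and y of wheel1 in the frame of drawer_floor between -0.12 and 0.12 m and z of wheel1 in the frame of drawer_floor between -0.006 and 0.06 m and x of wheel2 in the frame of drawer_floor between -0.072 and 0.072 m and y of wheel2 in the frame of drawer_floor between -0.12 and 0.12 m and z of wheel2 in the frame of drawer_floor between -0.006 and 0.06 m and x of wheel3 in the frame of drawer_floor between -0.072 and 0.072 m and y of wheel3 in the frame of drawer_floor between -0.12 and 0.12 m and z of wheel3 in the frame of drawer_floor between -0.006 and 0.06 m and value of joint drawer above 0.15 m), for 0.2 s.
2. the dust cover sits on the rim of the drawer, with everything inside (x of block1 in the frame of drawer_floor between -0.072 and 0.072 m and y of block1 in the frame of drawer_floor between -0.12 and 0.12 m and z of block1 in the frame of drawer_floor between -0.006 and 0.06 m and x of block2 in the frame of drawer_floor between -0.072 and 0.072 m and y of block2 in the frame of drawer_floor between -0.12 and 0.12 m and z of block2 in the frame of drawer_floor between -0.006 and 0.06 m and x of block3 in the frame of drawer_floor between -0.072 and 0.072 m and y of block3 in the frame of drawer_floor between -0.12 and 0.12 m and z of block3 in the frame of drawer_floor between -0.006 and 0.06 m and x of wheel1 in the frame of drawer_floor between -0.072 and 0.072 m and y of wheel1 in the frame of drawer_floor between -0.12 and 0.12 m and z of wheel1 in the frame of drawer_floor between -0.006 and 0.06 m and x of wheel2 in the frame of drawer_floor between -0.072 and 0.072 m and y of wheel2 in the frame of drawer_floor between -0.12 and 0.12 m and z of wheel2 in the frame of drawer_floor between -0.006 and 0.06 m and x of wheel3 in the frame of drawer_floor between -0.072 and 0.072 m and y of wheel3 in the frame of drawer_floor between -0.12 and 0.12 m and z of wheel3 in the frame of drawer_floor between -0.006 and 0.06 m and x of cover in the frame of drawer_floor between -0.006 and 0.006 m and y of cover in the frame of drawer_floor between -0.006 and 0.006 m and z of cover in the frame of drawer_floor between 0.05 and 0.0585 m and angle between cover's own z axis and vertical below 0.04 rad), for 0.2 s.
3. the covered drawer is fully home (all of step 2 and value of joint drawer below 0.004 m), for 0.2 s.
4. the clamp is down (value of joint drawer below 0.004 m and value of joint clamp below 0.07 rad), for 0.2 s.
At the end, for the whole second after the job is handed in: Every block and wheel present is in the drawer, the cover is seated on its rim (within 6 mm of centred, at most 3.5 mm proud, tilt under 0.04 rad), the drawer is within 4 mm of fully home and the clamp within 0.07 rad of fully down (all of step 2 and all of step 4); the robot touches nothing.
It fails at once if a bystander is moved more than 4 cm (distance of any of discs, frame from where it was at the start of the episode above 0.04 m).
Of block1, block2, block3, wheel1, wheel2, wheel3 only 4 to 5 are there at a start; the rules pass over those that are not, and their reading is None.
At some moment in a run one of block1, block2, block3, wheel1, wheel2, wheel3 may be knocked a few centimetres aside while the robot is not near it.
Once in a run the grip may slacken for a moment while it holds something.
It also fails if it takes over 192 s, if anything falls off the work surface, if the arm or the gripper's body presses on something with over 40 N, if the wrist force passes 120 N, or if a joint passes its speed limit or range.

ROBOT

A 6-joint arm with a two-finger parallel gripper is mounted at the origin on the work surface. World frame = base frame: x ahead of the robot, y to its left, z up, the work surface at z = 0. Lengths are in mm, angles in rad, forces in N, time in s.
With the tool pointing down it reaches from about 350 to 975 mm from the base axis. Payload 7.1 kg.
Tool frame: the origin (TCP) lies midway between the tips of the shut fingers; the grasp point (between the pads) lies 19 mm behind it; z points along the fingers, y is the line along which they close (so a half turn about z gives the same grasp; the last joint's range is limited). The gripper opens to 88 mm and grips with 3 to 60 N. Pads are 20 mm wide; open, the fingers measure 115 mm over their backs; the gripper's body (75 mm by 178 mm) begins 61 mm behind the grasp point.
Start: joints at [-1.209, 0.423, 1.63, -0, 1.089, -0.019], TCP at [232.306, -580.206, 222.675] pointing down, gripper open.
Joint ranges: [-3, 3], [-0.9, 2.11], [0.09, 2.58], [-1.31, 4.45], [0.11, 2.69], [-2.54, 2.54]. Speed limits (rad/s): [2.39, 2.39, 3.01, 3.14, 3.14, 3.14].

INTERFACE

Orientations are given as a rotation vector (axis times angle).
In Python, from workcell import ctrl gives the robot as it stands. The module is installed in compiled form; this text tells all that it offers.
- The arm moves only by the tool apply_moves, never from a script. Its argument "targets" is a list of rows, each a list of 3 entries, a list of its own where there are three numbers: the opening, from -1 (shut) to 1 (fully open), then the shift along the tool's x, y, z normalised to -1 to 1, where 1 is 5 cm, then the turn, a rotation vector about the tool's x, y, z normalised to -1 to 1, where 1 is 90 degrees. In form: [[jaw, [x, y, z], [wx, wy, wz]], ...]. A call has 1 to 8 rows; each row shifts and turns the commanded pose from where the row before left it, along the tool's axes as they then stand; what a row does not reach is not made up. A row lasts 1/8 s, in which the tool goes at most 62.5 mm and 10.7 degrees, less where a joint would pass 70% of its speed; a pose out of reach is approached as far as the arm can. A call with a number of a shift or a turn outside -1 to 1 is refused whole. A call with a gripper value outside its range is refused whole. The fingers move at their own pace and stop on an object; the grip force is fixed at half the most. Time passes only in rows, so rows that do not move let the fingers close. It gives the time, the measured TCP pose, the force, the opening and the grip force at its end, in the units of the state.
- ctrl.get_obs(): the state, without advancing time (a new reading comes with each control period).
- ctrl.get_image(name): name is "scene" or "top" or "wrist"; returns a dict with "pixels" (420x560x3 uint8, blue, green, red), "camera_matrix" (3x3 intrinsics, pixels), "k1" (the pictures are not rectified: a ray, as slopes to the right and down, at radius r is drawn at 1 + k1 r^2 times it, then the intrinsics apply), "view" (4x4, takes a point from world to camera coordinates); the wrist camera has in their place "hand_eye" (4x4, takes a point from camera to tool coordinates, whose origin is the TCP and whose axes are the flange's). Camera axes: x right, y down, z forward; pixel columns grow to the right and rows downward; lengths in mm; the calibration is good to about 2 mm. A picture is of the moment at which its call begins: read the wrist's pose just before it. There is no depth.
- ctrl.close_job(): hands the job in; it is judged then, once.
Trained networks look in the newest picture that a camera, given by its name, has taken for a name from the list of things; names that differ only in an ending like _2 or _b are one class to them, and where a whole thing is asked for, a point or a joint stands for the part that bears it (a point fixed in the world has none). Each returns a list of dicts, best first, with "score" (0 to 1); they miss things now and then, are a little off and sometimes report something else, mostly with a low value. They report only what shows in the picture. A call takes as long as a camera call. They do not tell look-alikes from the thing itself.
- ctrl.masks_of(label, camera): "region" (420x560 bool, what is visible of it) and "bbox" ([left, top, right, bottom] in pixels, round what is visible of it).
- ctrl.pinpoint(label, camera): "xy" ([column, row] in pixels: a listed point, or the origin of a listed thing).
The state is a dict: "t": time; "qpos": joint angles; "qvel": joint speeds; "joint_torque": joint torques, N m; "ee_pos": TCP position; "orientation": TCP orientation; "ft_force": force on the tool from outside, world axes, zero at the start; "moment": the same for the moment, N m; "width": finger opening in mm; "grasp_force": force on a finger pad.
Only numpy, scipy, OpenCV 4.12 (cv2) and the standard library are available. Lean on these libraries where they do the work, as an engineer would, in place of code of your own. Each camera call takes 0.05 s, during which the arm holds its last target. There are 200 camera calls.

## Working session

There is one attempt and no reset: what is moved stays moved. The work goes in short steps, Python scripts to look and compute and a tool call to move; the robot and the scene stay as the last step left them, time stands still between calls to the robot, and variables do not carry over. Pictures are saved under pics/ and viewed, at most 19 in all, crops included, and the job is handed in when it is done.

Besides the shell and the picture viewer there is one more tool, called after "Call:" in YAML: its name, and indented under it one key for each argument. apply_moves: Moves the arm, as the interface text tells. Scaled input: -1 to 1 covers 5 cm each way for a shift and 90 degrees each way for a turn. Its arguments: {"type":"object","properties":{"targets":{"type":"array"}},"required":["targets"]}

```bash
mkdir -p pics; cat > h.py <<'E'
import numpy as np, cv2
from scipy.spatial.transform import Rotation as R
from workcell import ctrl
def cam(name):
    o=ctrl.get_obs(); im=ctrl.get_image(name)
    K=np.array(im["camera_matrix"]); k1=im["k1"]
    if "view" in im: V=np.array(im["view"])
    else:
        T=np.eye(4); T[:3,:3]=R.from_rotvec(o["orientation"]).as_matrix(); T[:3,3]=o["ee_pos"]
        V=np.linalg.inv(T@np.array(im["hand_eye"]))
    return dict(px=np.array(im["pixels"]),K=K,k1=k1,V=V)
def ray(c,xy):
    d=np.array([k for k in [(xy[0]-c["K"][0,2])/c["K"][0,0],(xy[1]-c["K"][1,2])/c["K"][1,1]]])
    u=d.copy()
    for _ in range(20): u=d/(1+c["k1"]*(u@u))
    W=np.linalg.inv(c["V"]); dd=W[:3,:3]@np.r_[u,1]
    return W[:3,3],dd/np.linalg.norm(dd)
def atz(c,xy,z):
    o,d=ray(c,xy); return o+d*(z-o[2])/d[2]
def tri(c1,p1,c2,p2):
    o1,d1=ray(c1,p1);o2,d2=ray(c2,p2)
    s=np.linalg.lstsq(np.c_[d1,-d2],o2-o1,rcond=None)[0]
    a=o1+s[0]*d1;b=o2+s[1]*d2
    return (a+b)/2,np.linalg.norm(a-b)
def proj(c,P):
    p=c["V"]@np.r_[P,1]; u=p[:2]/p[2]; u=u*(1+c["k1"]*(u@u)); return c["K"][:2,:2]@u+c["K"][:2,2]
E
python3 - <<'E'
from h import *
np.set_printoptions(precision=1,suppress=True)
o=ctrl.get_obs();print(o)
for n in ["scene","top"]:
    c=cam(n);cv2.imwrite(f"pics/{n}0.png",c["px"]);print(n,c["K"].tolist(),c["k1"],np.linalg.inv(c["V"]))
    for l in ["drawer_floor","drawer_pull","clamp_bar","clamp_hinge","unit","cover","block1","wheel1","discs","frame"]:
        print(l,[(np.round(d["xy"],1).tolist(),round(d["score"],2)) for d in ctrl.pinpoint(l,n)])
E
```

```text
{'t': 0.0, 'qpos': array([-1.2,  0.4,  1.6, -0. ,  1.1, -0. ]), 'qvel': array([-0., -0., -0.,  0., -0.,  0.]), 'joint_torque': array([ -0. , -54.5, -27.4,   0.1,   0. ,  -0. ]), 'ee_pos': array([ 232.1, -579.7,  221.9]), 'orientation': array([-3.1, -0.6,  0. ]), 'ft_force': array([0.6, 0.1, 0.6]), 'moment': array([-0. ,  0.1, -0. ]), 'grasp_force': 0.0, 'width': 87.76038417423287}
scene [[508.34467303608363, 0.0, 283.22952887438686], [0.0, 508.34467303608363, 209.50801931804887], [0.0, 0.0, 1.0]] 0.0634589766482915 [[  -0.     0.8   -0.6 1317.9]
 [   1.     0.    -0.   138.9]
 [  -0.    -0.6   -0.8 1195.6]
 [   0.     0.     0.     1. ]]
drawer_floor [([230.6, 237.5], 0.64)]
drawer_pull [([233.4, 197.5], 0.63)]
clamp_bar [([222.5, 237.2], 0.59), ([127.9, 301.7], 0.46)]
clamp_hinge [([221.9, 278.5], 0.83)]
unit [([230.8, 296.8], 0.86), ([335.1, 211.4], 0.26)]
cover [([142.9, 216.9], 0.96), ([307.7, 208.3], 0.53)]
block1 [([355.5, 171.9], 0.97), ([362.7, 213.3], 0.96), ([332.6, 210.4], 0.82), ([410.7, 221.7], 0.8), ([341.6, 248.4], 0.71), ([438.7, 277.6], 0.58)]
wheel1 [([308.7, 210.7]
[... 249 characters left out ...]
 1.0]] 0.022862420824769077 [[  -0.    -1.     0.1  392.4]
 [  -1.     0.    -0.   114.6]
 [   0.    -0.1   -1.  1072.7]
 [   0.     0.     0.     1. ]]
drawer_floor [([330.6, 209.8], 0.84)]
drawer_pull [([334.2, 247.3], 0.7)]
clamp_bar [([334.2, 133.4], 0.67)]
clamp_hinge [([329.6, 124.1], 0.93), ([250.7, 252.5], 0.63)]
unit [([324.9, 141.6], 0.75), ([218.3, 206.9], 0.71)]
cover [([427.2, 228.9], 0.67)]
block1 [([121.5, 178.7], 0.89), ([189.4, 253.2], 0.78), ([196.0, 309.7], 0.74), ([218.6, 206.4], 0.71), ([221.8, 252.7], 0.68), ([140.6, 239.5], 0.67)]
wheel1 [([185.1, 204.7], 0.69), ([251.9, 251.1], 0.54)]
discs [([210.0, 133.7], 0.84)]
frame [([414.4, 135.5], 0.81), ([425.7, 227.3], 0.6)]
```

```bash
ls -la pics
```

```text
total 644
drwxr-xr-x 2 agent agent   4096 Nov 30 07:53 .
drwxr-xr-x 3 agent agent   4096 Nov 30 07:53 ..
-rw-r--r-- 1 agent agent 395841 Nov 30 07:53 scene0.png
-rw-r--r-- 1 agent agent 252494 Nov 30 07:53 top0.png
```

View pics/scene0.png

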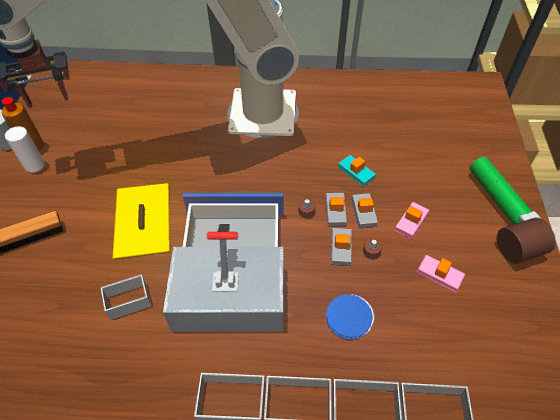

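View pics/top0.png

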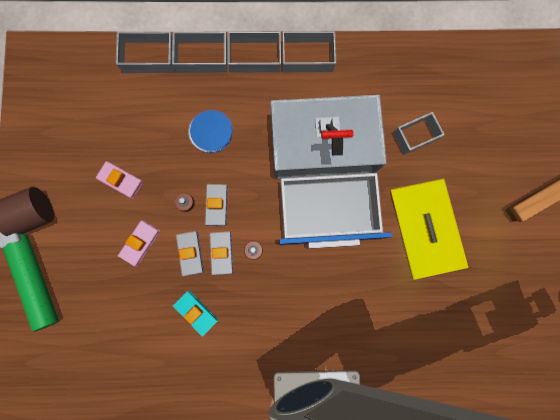

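Top view shows three grey blocks at about (215,204), (189,253) and (221,253), two wheels at (184,202) and (253,250), the drawer at (330,208), the cover at (429,228), the frame at (418,132) and the discs at (210,131). The pink and turquoise blocks are look-alikes.

```bash
cat >> h.py <<'E'
def rect(c,mask,z):
    """min-area rectangle of a mask's outline laid on the plane z: centre, (long,short), angle of long side (deg)"""
    m=mask.astype(np.uint8); k,_=cv2.findContours(m,cv2.RETR_EXTERNAL,cv2.CHAIN_APPROX_NONE); k=max(k,key=cv2.contourArea)[:,0]
    P=np.array([atz(c,p,z)[:2] for p in k],np.float32)
    b=cv2.boxPoints(cv2.minAreaRect(P)); e=[b[1]-b[0],b[2]-b[1]]; e.sort(key=np.linalg.norm)
    return b.mean(0),np.linalg.norm(e[1]),np.linalg.norm(e[0]),np.degrees(np.arctan2(e[1][1],e[1][0]))%180
def hsv(c,lo,hi):
    return cv2.inRange(cv2.cvtColor(c["px"],cv2.COLOR_BGR2HSV),np.array(lo),np.array(hi))
def blobs(m,amin=15):
    n,_,s,ce=cv2.connectedComponentsWithStats(m); return [(s[i,4],ce[i],(_==i)) for i in range(1,n) if s[i,4]>=amin]
E
python3 - <<'E'
from h import *
np.set_printoptions(precision=1,suppress=True)
t=cam("top"); s=cam("scene")
org={}
for n,c in (("top",t),("scene",s)):
    org[n]=[b[1] for b in blobs(hsv(c,(5,200,170),(16,255,255)),30) ]
    print(n,[x.round(1).tolist() for x in org[n]])
# match orange grips
for a in org["top"]:
    best=min(((tri(t,a,s,b)) for b in org["scene"]),key=lambda r:r[1]+abs(r[0][2]-45)); print("grip",a,best[0],round(best[1],1))
for l,z in (("block1",20),("cover",9),("drawer_floor",72),("unit",108),("wheel1",30)):
    for d in ctrl.masks_of(l,"top"):
        if d["score"]>.4: r=rect(t,d["region"],z); print(l,round(d["score"],2),d["bbox"],r[0],np.round(r[1:],1))
y=blobs(hsv(t,(22,150,100),(34,255,255)),500)
for b in y: print("yellow",b[0],b[1],rect(t,b[2],9))
y=blobs(hsv(s,(22,150,100),(34,255,255)),500)
for b in y: print("yellow s",b[0],b[1],rect(s,b[2],9))
pt=ctrl.pinpoint; 
for l in ["drawer_floor","drawer_pull","clamp_bar","clamp_hinge","unit","cover","wheel1"]:
    for a in pt(l,"top")[:2]:
        for b in pt(l,"scene")[:2]:
            r=tri(t,a["xy"],s,b["xy"])
            if r[1]<8: print(l,r[0],round(r[1],1))
w=cam("wrist");cv2.imwrite("pics/w0.png",w["px"]);print(np.linalg.inv(w["V"]),R.from_rotvec(ctrl.get_obs()["orientation"]).as_matrix(),w["K"])
E
```

```text
top []
scene [[13.2, 110.2], [444.8, 266.4]]
block1 0.96 [178.9, 232.0, 203.7, 275.2] [416.3 322.8] [108.2  56.4   9.3]
block1 0.81 [119.7, 222.5, 160.3, 263.9] [445.5 456.6] [113.7  62.7 144.5]
block1 0.76 [204.2, 187.4, 226.6, 226.2] [543.8 254.5] [108.3  54.6 178.2]
block1 0.72 [176.3, 287.7, 215.3, 332.8] [264.8 306. ] [107.2  55.9  44.3]
block1 0.68 [209.3, 231.5, 233.6, 271.5] [416.6 242.6] [109.1  55.2   0.4]
block1 0.55 [94.0, 160.9, 143.4, 197.5] [615.6 513.5] [121.   55.4  59.4]
cover 0.89 [390.1, 178.9, 466.4, 278.1] [ 474.8 -314.8] [249.9 155.1  10.9]
drawer_floor 0.93 [281.0, 173.3, 397.1, 249.0] [517.5 -51.4] [286.3 185.6  91.1]
unit 0.91 [271.4, 96.3, 392.1, 247.8] [615.7 -37.6] [383.2 281.2   1.8]
unit 0.53 [279.7, 172.1, 394.9, 246.8] [512.2 -42.9] [273.7 176.5  92.2]
wheel1 0.79 [244.3, 243.9, 263.4, 258.9] [421.1 157.3] [46.1 42.1 44.4]
wheel1 0.72 [173.4, 192.7, 195.8, 210.9] [551.2 336.7] [51.3 46.1 44.6]
yellow 5042 [428.7 228.8] (array([ 475.5, -314.7], dtype=float32), np.float32(248.68333), np.float32(152.87157), np.float32(11.180206))
yellow s 3647 [141.3 220.8] (array([ 471.5, -313.4], dtype=float32), np.float32(250.5247), np.float32(153.3232), np.float32(11.1929035))
drawer_floor [659.3 -12.6 202.2] 5.6
drawer_pull [436.6 -39.4  78.7] 4.3
clamp_bar [665.4 -41.8 218.9] 4.0
clamp_hinge [723.3 -30.9 135.6] 2.5
unit [714.6 -35.   20.9] 2.4
cover [ 478.  -304.4   12.1] 1.5
wheel1 [419.7 164.9  12.9] 4.8
[[   0.4   -0.9   -0.3  302.9]
 [  -0.9   -0.4   -0.1 -551.9]
 [   0.     0.3   -1.   384.4]
 [   0.     0.     0.     1. ]] [[ 0.9  0.4  0. ]
 [ 0.4 -0.9 -0. ]
 [ 0.   0.  -1. ]] [[292.3   0.  277.5]
 [  0.  292.3 205.2]
 [  0.    0.    1. ]]
```

```bash
cat >> h.py <<'E'
import math
def psi(o):
    m=R.from_rotvec(o["orientation"]).as_matrix(); return np.degrees(np.arctan2(m[1,0],m[0,0]))
def plan(*wps,step=45):
    """wps: (x,y,z,psi|None). Prints for each leg a turn (rows x value) and then a shift (rows x value), from the measured pose"""
    o=ctrl.get_obs(); M=R.from_rotvec(o["orientation"]); p=np.array(o["ee_pos"]); y0=psi(o)
    print("at",np.round(p,1),"psi",round(y0,2),"tilt",np.round(np.degrees(M.as_matrix()[2,:2]),2),"w",round(o["width"],1),"gf",round(o["grasp_force"],1),"F",np.round(o["ft_force"],1),"t",round(o["t"],2))
    for i,w in enumerate(wps):
        if w[3] is not None:
            T=R.from_euler("z",w[3],degrees=True)*R.from_euler("x",180,degrees=True)
            v=(M.inv()*T).as_rotvec()/(np.pi/2); n=max(1,math.ceil(np.linalg.norm(v)*90/10.0))
            if np.linalg.norm(v)*90>0.15: print(i,"turn",n,"x",np.round(v/n,4).tolist())
            M=T
        d=M.inv().apply(np.array(w[:3])-p)/50; n=max(1,math.ceil(np.linalg.norm(d)*50/step))
        print(i,"shift",n,"x",np.round(d/n,3).tolist()); p=np.array(w[:3],float)
E
python3 -c "
from h import *
plan((232,-580,270,90),(500,20,270,None))"
```

```text
at [ 232.3 -580.2  222.7] psi 21.82 tilt [0. 0.] w 87.7 gf 0.0 F [ 1.1 -1.2  0.4] t 2.35
0 turn 7 x [0.0, -0.0, -0.1082]
0 shift 2 x [0.002, -0.003, -0.473]
1 shift 15 x [0.8, 0.357, 0.0]
```

View pics/w0.png

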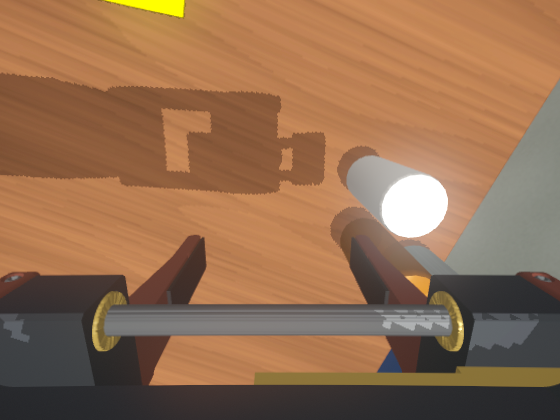

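The wrist view only shows bench and bottles, with the yellow cover corner at (150,8). The area clear of the fingers lies on tool +x (image up).

Call:
apply_moves:
  targets:
    - [1,[0,0,-0.473],[0,0,-0.1082]]
    - [1,[0,0,-0.473],[0,0,-0.1082]]
    - [1,[0,0,0],[0,0,-0.1082]]
    - [1,[0,0,0],[0,0,-0.1082]]
    - [1,[0,0,0],[0,0,-0.1082]]
    - [1,[0,0,0],[0,0,-0.1082]]
    - [1,[0,0,0],[0,0,-0.1082]]
    - [1,[0.8,0.45,0],[0,0,0]]

```text
t: 3.35
ee_pos: [254.2, -541.6, 269.8]
orientation: [2.222, 2.22, -0.001]
ft_force: [0.3, 0.1, 0.2]
width: 87.9
grasp_force: 0.0
```

Call:
apply_moves:
  targets:
    - [1,[0.8,0.45,0],[0,0,0]]
    - [1,[0.8,0.45,0],[0,0,0]]
    - [1,[0.8,0.45,0],[0,0,0]]
    - [1,[0.8,0.45,0],[0,0,0]]
    - [1,[0.8,0.45,0],[0,0,0]]
    - [1,[0.8,0.45,0],[0,0,0]]
    - [1,[0.8,0.45,0],[0,0,0]]
    - [1,[0.8,0.45,0],[0,0,0]]

```text
t: 4.35
ee_pos: [435.6, -219.0, 270.2]
orientation: [2.221, 2.221, 0.0]
ft_force: [-0.0, -0.1, 1.3]
width: 88.0
grasp_force: 0.0
```

Call:
apply_moves:
  targets:
    - [1,[0.8,0.45,0],[0,0,0]]
    - [1,[0.8,0.45,0],[0,0,0]]
    - [1,[0,0,0],[0,0,0]]
    - [1,[0,0,0],[0,0,0]]

```text
t: 4.85
ee_pos: [479.7, -140.5, 269.9]
orientation: [-2.221, -2.222, 0.001]
ft_force: [0.2, 0.4, -0.0]
width: 87.6
grasp_force: 0.0
```

```bash
python3 - <<'E'
from h import *
np.set_printoptions(precision=1,suppress=True)
w=cam("wrist");cv2.imwrite("pics/w1.png",w["px"]);np.save("w1V.npy",w["V"])
for l,z in (("drawer_floor",12),("drawer_pull",52),("unit",0),("clamp_bar",0)):
    print(l,[(np.round(d["xy"],1).tolist(),round(d["score"],2),atz(w,d["xy"],z)) for d in ctrl.pinpoint(l,"wrist")])
b=max(blobs(hsv(w,(100,120,60),(125,255,255)),300),key=lambda b:b[0]);print(b[0],b[1],rect(w,b[2],100))
E
```

```text
drawer_floor [([314.2, 99.4], 0.91, array([528.7, -37.6,  12. ]))]
drawer_pull [([234.2, 109.0], 0.56, array([425.8, -51.2,  52. ]))]
unit [([442.3, 99.0], 0.86, array([706.9, -37.1,   0. ]))]
clamp_bar []
2287 [245.8 106.9] (array([445.9, -68.2], dtype=float32), np.float32(232.26477), np.float32(11.30284), np.float32(92.460495))
```

View pics/w1.png

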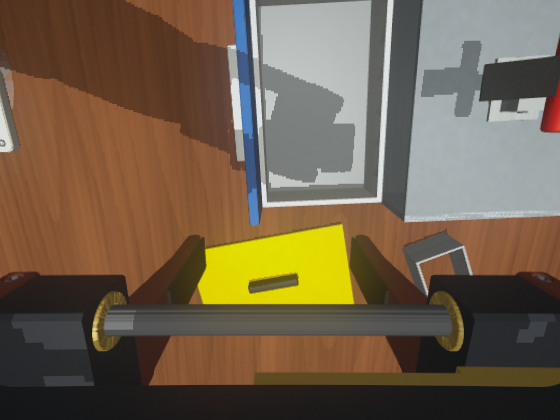

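The drawer's -y end shows rim corners near (265,205) and (382,202), and the cover with its grip bar is at (273,283). Next I look at the other end and at the blocks.

Call:
apply_moves:
  targets:
    - [1,[0.8,0,0],[0,0,0]]
    - [1,[0.8,0,0],[0,0,0]]
    - [1,[0.8,0,0],[0,0,0]]
    - [1,[0,0,0],[0,0,0]]
    - [1,[0,0,0],[0,0,0]]

```text
t: 5.72
ee_pos: [480.0, -21.0, 270.0]
orientation: [2.222, 2.221, -0.0]
ft_force: [0.0, -0.7, 0.2]
width: 87.8
grasp_force: 0.0
```

```bash
cat > see.py <<'E'
import sys,pickle
from h import *
np.set_printoptions(precision=1,suppress=True)
n=sys.argv[1]; w=cam("wrist");cv2.imwrite(f"pics/{n}.png",w["px"]);pickle.dump(w,open(f"{n}.pkl","wb"))
plan()
for l,z in (("drawer_floor",12),("drawer_pull",52),("block1",20),("wheel1",0)):
    print(l,[(np.round(d["xy"],1).tolist(),round(d["score"],2),atz(w,d["xy"],z)) for d in ctrl.pinpoint(l,"wrist")])
for l,z in (("block1",20),("wheel1",30)):
    for d in ctrl.masks_of(l,"wrist"):
        if d["score"]>.4: r=rect(w,d["region"],z); print(l,round(d["score"],2),np.round(d["bbox"]),r[0],np.round(r[1:],1))
for b in blobs(hsv(w,(5,200,150),(16,255,255)),60): print("orange",b[0],b[1],atz(w,b[1],52))
E
sleep 1; python3 see.py w2
```

```text
at [480.  -21.3 270. ] psi 89.93 tilt [-0.  0.] w 87.8 gf 0.0 F [-0.5 -0.7 -0.2] t 5.78
drawer_floor [([311.3, 189.2], 0.69, array([529.3, -42.5,  12. ]))]
drawer_pull [([238.9, 200.5], 0.92, array([427.5, -48.6,  52. ]))]
block1 []
wheel1 [([232.9, 38.3], 0.62, array([421.3, 157.8,   0. ]))]
wheel1 0.89 [209.  12. 252.  57.] [422.9 156.7] [ 49.7  45.1 136.7]
```

Call:
apply_moves:
  targets:
    - [1,[0.9,0,0],[0,0,0]]
    - [1,[0.9,0,0],[0,0,0]]
    - [1,[0.9,0,0],[0,0,0]]
    - [1,[0.9,0,0],[0,0,0]]
    - [1,[0,0,0],[0,0,0]]
    - [1,[0,0,0],[0,0,0]]

```text
t: 6.82
ee_pos: [479.9, 159.2, 269.8]
orientation: [2.221, 2.222, -0.001]
ft_force: [-0.8, 0.2, -0.1]
width: 88.0
grasp_force: 0.0
```

```bash
python3 see.py w3
```

```text
at [479.9 158.8 269.8] psi 89.96 tilt [-0. -0.] w 87.8 gf 0.0 F [ 0.4 -0.6  0.2] t 6.88
drawer_floor [([306.3, 297.7], 0.63, array([526.5, -45. ,  12. ]))]
drawer_pull [([242.2, 314.3], 0.97, array([425.8, -46.9,  52. ]))]
block1 [([227.7, 46.8], 0.78, array([416.7, 323.8,  20. ])), ([231.2, 112.6], 0.73, array([417.4, 245. ,  20. ])), ([321.7, 105.1], 0.63, array([538.2, 254.4,  20. ]))]
wheel1 [([329.5, 31.4], 0.61, array([547.3, 345.8,   0. ]))]
block1 0.86 [ 68.  10. 155. 107.] [262.1 310.8] [111.5  72.1  43.8]
block1 0.74 [187.  89. 270. 139.] [415.5 243.4] [110.5  55.7   3.1]
block1 0.59 [178.  14. 272.  77.] [414.6 325.5] [109.3  58.8   9.2]
block1 0.58 [280.  81. 371. 127.] [542.2 256.6] [109.1  55.1 177.3]
block1 0.43 [236. 208. 550. 381.] [647.6  30.1] [468.2 156.2   2.4]
wheel1 0.88 [313.   5. 357.  52.] [547.9 338.1] [53.2 47.9 43.5]
wheel1 0.63 [218. 160. 254. 196.] [422.4 159.8] [50.5 44.8 43.6]
```

View pics/w2.png

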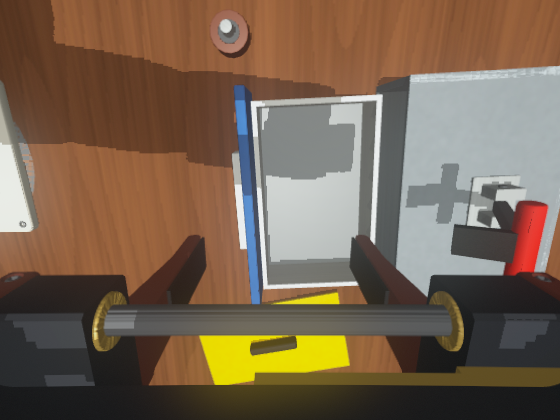

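View pics/w3.png

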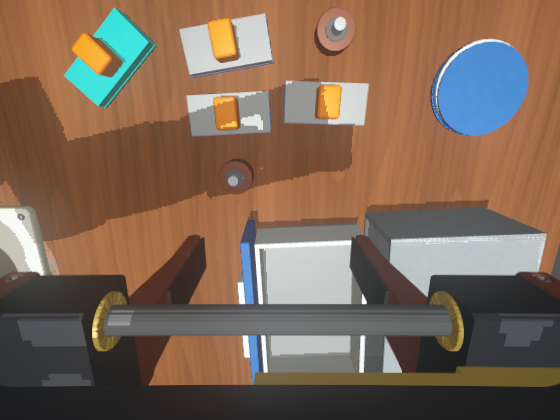

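w2 shows the whole drawer: rim corners near (252,103), (381,96), (264,290) and (377,283). w3 shows the three grey blocks at (226,45), (229,113) and (326,103), and the wheels at (236,177) and (336,30).

```bash
python3 - <<'E'
from h import *
import pickle
from scipy.optimize import least_squares
np.set_printoptions(precision=1,suppress=True)
w2=pickle.load(open("w2.pkl","rb"));w3=pickle.load(open("w3.pkl","rb"))
w1=dict(w2,V=np.load("w1V.npy"),px=cv2.imread("pics/w1.png"))
t=cam("top")
# rim: bright pixels in w2
for nm,w in (("w1",w1),("w2",w2)):
    g=cv2.cvtColor(w["px"],cv2.COLOR_BGR2HSV); m=((g[...,2]>205)&(g[...,1]<40)).astype(np.uint8); m[:, :248]=0; m[:,395:]=0; m[300:]=0
    bb=max(blobs(m,200),key=lambda b:b[0]); k=bb[2]
    print(nm,bb[0],rect(w,k,72)); 
    cv2.imwrite(f"pics/rim_{nm}.png",np.hstack([w["px"][60:310,200:420],cv2.cvtColor(k[60:310,200:420].astype(np.uint8)*255,cv2.COLOR_GRAY2BGR)]))
def og(w,a): return [b[1] for b in blobs(hsv(w,(8,180,150),(22,255,255)),a)]
A=og(w3,60);B=og(t,15);print(A,B)
for a in A:
    for b in B:
        r=tri(w3,a,t,b)
        if r[1]<8 and 20<r[0][2]<75: print("grip",a,b,r[0],round(r[1],1), "w3 z45",atz(w3,a,48)[:2],"top",atz(t,b,50)[:2])
for a in ((340,22),(233,181)): print("spindle w3",atz(w3,a,52)[:2])
print("spindle w2",atz(w2,(226,26),52)[:2], tri(w2,(226,26),w3,(233,181)))
print("rim corners tri",tri(w1,(264.5,206),w2,(264,290)),tri(w1,(382,203),w2,(376,283)))
E
```

```text
w1 1436 (array([530.3, -57. ], dtype=float32), np.float32(221.29306), np.float32(150.95677), np.float32(92.49565))
w2 1957 (array([506.9, -37. ], dtype=float32), np.float32(83.35586), np.float32(55.009106), np.float32(2.756695))
[array([219.9,  33.5]), array([90.8, 52.7]), array([328. , 100.6]), array([224.8, 112.9])] [array([113.6, 176.6]), array([133.6, 242. ]), array([184. , 253.2]), array([220.9, 251.3]), array([192.3, 314.9])]
grip [219.9  33.5] [184.  253.2] [416.  327.3  67. ] 1.1 w3 z45 [412.7 331.5] top [416.5 331.5]
grip [90.8 52.7] [192.3 314.9] [264.5 308.4  55.5] 1.9 w3 z45 [260.1 310.8] top [263.8 308.4]
grip [224.8 112.9] [220.9 251.3] [417.7 240.3  61.8] 7.7 w3 z45 [413.6 244.1] top [419.8 238.3]
spindle w3 [550.5 341.9]
spindle w3 [420.6 158.4]
spindle w2 [421.  157.9] (array([420.7, 158.2,  51.1]), np.float64(0.35443139460868933))
rim corners tri (array([ 461.9, -167.3,   80.8]), np.float64(1.914108770098126)) (array([ 619.4, -170.1,   57.9]), np.float64(3.2626052852676093))
```

Call:
apply_moves:
  targets:
    - [1,[0.567,-0.42,0],[0,0,0]]
    - [1,[0.567,-0.42,0],[0,0,0]]
    - [1,[0.567,-0.42,0],[0,0,0]]
    - [1,[0,0,0.8],[0,0,0]]
    - [1,[0,0,0.8],[0,0,0]]
    - [1,[0,0,0.8],[0,0,0]]
    - [1,[0,0,0.8],[0,0,0]]
    - [1,[0,0,0.8],[0,0,0]]

```text
t: 8.22
ee_pos: [417.4, 244.8, 68.9]
orientation: [2.222, 2.221, 0.001]
ft_force: [0.1, -0.6, 0.1]
width: 87.7
grasp_force: 0.0
```

Call:
apply_moves:
  targets:
    - [1,[0,0,0.5],[0,0,0]]
    - [1,[0,0,0.4],[0,0,0]]
    - [1,[0,0,0],[0,0,0]]
    - [-1,[0,0,0],[0,0,0]]
    - [-1,[0,0,0],[0,0,0]]
    - [-1,[0,0,0],[0,0,0]]
    - [-1,[0,0,0],[0,0,0]]
    - [-1,[0,0,0],[0,0,0]]

```text
t: 9.22
ee_pos: [417.1, 244.8, 25.2]
orientation: [2.222, 2.221, 0.0]
ft_force: [-0.1, 0.4, 0.3]
width: 41.3
grasp_force: 0.0
```

```bash
python3 - <<'E'
from h import *
import pickle
np.set_printoptions(precision=1,suppress=True)
w2=pickle.load(open("w2.pkl","rb"))
for p in ((252,103),(381,95.5),(264,289),(376,283)): print(atz(w2,p,72))
for p in ((249,87),(259,300)): print("panel back edge z100",atz(w2,p,100))
plan((417,244,150,2.4),(565,-98,150,None))
E
```

```text
[450.   74.2  72. ]
[598.8  82.   72. ]
[ 460.5 -171.3   72. ]
[ 615.8 -161.9   72. ]
panel back edge z100 [449.6  88.7 100. ]
panel back edge z100 [ 455.2 -169.9  100. ]
at [417.1 244.8  25.2] psi 89.99 tilt [0. 0.] w 41.3 gf 0.0 F [-0.1  0.4  0.3] t 9.22
0 turn 9 x [0.0, -0.0, 0.1081]
0 shift 3 x [-0.001, 0.006, -0.832]
1 shift 9 x [0.297, 0.773, 0.0]
```

Call:
apply_moves:
  targets:
    - [-1,[0,0,0],[0,0,0]]
    - [-1,[0,0,0],[0,0,0]]
    - [-1,[0,0,0],[0,0,0]]
    - [-1,[0,0,-0.5],[0,0,0]]
    - [-1,[0,0,-0.7],[0,0,0]]
    - [-1,[0,0,-0.7],[0,0,0]]
    - [-1,[0,0,-0.6],[0,0,0.1]]
    - [-1,[0,0,0],[0,0,0.1]]

```text
t: 10.22
ee_pos: [418.5, 245.5, 152.1]
orientation: [2.546, 1.839, 0.007]
ft_force: [-0.0, -0.0, -2.4]
width: 28.2
grasp_force: 29.6
```

Call:
apply_moves:
  targets:
    - [-1,[0,0,0],[0,0,0.11]]
    - [-1,[0,0,0],[0,0,0.11]]
    - [-1,[0,0,0],[0,0,0.11]]
    - [-1,[0,0,0],[0,0,0.11]]
    - [-1,[0,0,0],[0,0,0.11]]
    - [-1,[0,0,0],[0,0,0.11]]
    - [-1,[0,0,0],[0,0,0.11]]
    - [-1,[0,0,0],[0,0,0]]

```text
t: 11.22
ee_pos: [416.9, 244.7, 149.7]
orientation: [3.14, 0.076, -0.0]
ft_force: [1.2, 0.6, -2.4]
width: 28.0
grasp_force: 29.6
```

```bash
python3 - <<'E'
from h import *
plan((567,-100,150,2.7),(567,-100,38,None))
E
```

```text
at [416.9 244.7 149.7] psi 2.77 tilt [-0.01  0.01] w 28.0 gf 29.6 F [ 1.2  0.6 -2.4] t 11.22
0 shift 9 x [0.297, 0.781, -0.001]
1 shift 3 x [0.0, -0.0, 0.747]
```

Call:
apply_moves:
  targets:
    - [-1,[0.297,0.781,0],[0,0,0]]
    - [-1,[0.297,0.781,0],[0,0,0]]
    - [-1,[0.297,0.781,0],[0,0,0]]
    - [-1,[0.297,0.781,0],[0,0,0]]
    - [-1,[0.297,0.781,0],[0,0,0]]
    - [-1,[0.297,0.781,0],[0,0,0]]
    - [-1,[0.297,0.781,0],[0,0,0]]
    - [-1,[0.297,0.781,0],[0,0,0]]

```text
t: 12.22
ee_pos: [550.7, -63.1, 149.8]
orientation: [3.141, 0.08, -0.0]
ft_force: [0.6, 0.6, -1.7]
width: 28.2
grasp_force: 29.6
```

Call:
apply_moves:
  targets:
    - [-1,[0.297,0.781,0],[0,0,0]]
    - [-1,[0,0,0],[0,0,0]]
    - [-1,[0,0,0.5],[0,0,0]]
    - [-1,[0,0,0.5],[0,0,0]]
    - [-1,[0,0,0.4],[0,0,0]]
    - [-1,[0,0,0],[0,0,0]]

```text
t: 12.98
ee_pos: [565.2, -99.0, 78.4]
orientation: [-3.14, -0.078, 0.006]
ft_force: [-0.6, -0.2, -0.6]
width: 28.2
grasp_force: 29.6
```

```bash
python3 - <<'E'
from h import *
plan((567,-100,38,2.7))
w=cam("wrist");cv2.imwrite("pics/w4.png",w["px"])
E
```

```text
at [565.2 -99.   78.4] psi 2.84 tilt [-0.22 -0.06] w 28.2 gf 29.6 F [-0.6 -0.2 -0.6] t 12.97
0 turn 1 x [-0.0007, 0.0025, 0.0016]
0 shift 1 x [0.035, 0.022, 0.809]
```

View pics/w4.png

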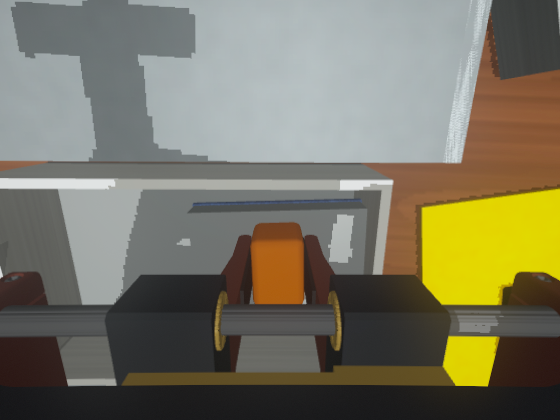

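The block hangs inside the drawer in this picture: its back edge runs (190,208)-(360,200), the back rim is at row ~186 and the right wall's inner edge is near x=380.

```bash
python3 - <<'E'
from h import *
plan((567,-100,38,2.7))
w=cam("wrist")
print("block back edge",atz(w,(190,210),54),atz(w,(362,202),54))
print("rim inner z72: back",atz(w,(60,188),72),atz(w,(380,186),72),"right",atz(w,(374,262),72),"outer back",atz(w,(390,182),72),atz(w,(391,270),72))
print("unit front edge z108",atz(w,(100,162),108),atz(w,(460,162),108))
E
```

```text
at [566.2 -99.3  79.5] psi 2.81 tilt [-0.11 -0.03] w 27.9 gf 29.6 F [ 0.6  0.8 -1.9] t 13.03
0 turn 1 x [-0.0003, 0.0012, 0.0013]
0 shift 1 x [0.015, 0.015, 0.83]
block back edge [581.66197579 -39.9693578   54.        ] [ 592.7540823  -154.19698976   54.        ]
rim inner z72: back [597.44128135  30.09603069  72.        ] [ 607.81044914 -157.87514846   72.        ] right [ 558.3970834  -161.28384111   72.        ] outer back [ 610.47596259 -163.3647848    72.        ] [ 553.3143195  -172.92595732   72.        ]
unit front edge z108 [620.07552492 -16.42403864 108.        ] [ 627.91951175 -178.90215791  108.        ]
```

Call:
apply_moves:
  targets:
    - [-1,[0,0,0],[0,0,0]]
    - [-1,[0,0,0],[0,0,0]]

```text
t: 13.32
ee_pos: [567.5, -100.0, 80.8]
orientation: [3.14, 0.074, 0.002]
ft_force: [-0.2, -0.6, -2.9]
width: 28.1
grasp_force: 29.6
```

Call:
apply_moves:
  targets:
    - [-1,[0,-0.02,0.4],[0,0,0]]
    - [-1,[0,0,0.3],[0,0,0]]
    - [-1,[0,0,0.15],[0,0,0]]
    - [-1,[0,0,0],[0,0,0]]
    - [0.14,[0,0,0],[0,0,0]]
    - [0.14,[0,0,0],[0,0,0]]
    - [0.14,[0,0,0],[0,0,0]]
    - [0.14,[0,0,0],[0,0,0]]

```text
t: 14.32
ee_pos: [567.0, -99.0, 37.6]
orientation: [3.141, 0.074, 0.0]
ft_force: [-0.2, 0.7, 0.8]
width: 49.9
grasp_force: 0.0
```

Call:
apply_moves:
  targets:
    - [0.14,[0,0,-0.4],[0,0,0]]
    - [0.14,[0,0,-0.6],[0,0,0]]
    - [0.14,[0,0,-0.8],[0,0,0]]
    - [0.5,[0,0,-0.6],[0,0,0]]
    - [1,[-0.4,-0.8,0],[0,0,-0.11]]
    - [1,[0,0,0],[0,0,-0.11]]
    - [1,[0,0,0],[0,0,-0.11]]
    - [1,[0,0,0],[0,0,-0.11]]

```text
t: 15.32
ee_pos: [545.4, -59.9, 159.1]
orientation: [2.926, 1.142, 0.002]
ft_force: [-1.1, 0.1, -1.0]
width: 87.7
grasp_force: 0.0
```

```bash
python3 - <<'E'
from h import *
plan((542,255,150,88),(542,255,25,None))
E
```

```text
at [545.4 -59.9 159.1] psi 42.63 tilt [0.06 0.07] w 87.7 gf 0.0 F [-1.1  0.1 -1. ] t 15.32
0 turn 5 x [0.0002, -0.0001, -0.1008]
0 shift 8 x [0.786, -0.036, 0.023]
1 shift 3 x [0.0, -0.0, 0.833]
```

Call:
apply_moves:
  targets:
    - [1,[0,0,0],[0,0,-0.1008]]
    - [1,[0,0,0],[0,0,-0.1008]]
    - [1,[0,0,0],[0,0,-0.1008]]
    - [1,[0,0,0],[0,0,-0.1008]]
    - [1,[0,0,0],[0,0,-0.1008]]
    - [1,[0.786,-0.036,0],[0,0,0]]
    - [1,[0.786,-0.036,0],[0,0,0]]
    - [1,[0.786,-0.036,0],[0,0,0]]

```text
t: 16.32
ee_pos: [544.8, 59.1, 159.0]
orientation: [2.266, 2.174, 0.002]
ft_force: [0.6, -0.4, 0.3]
width: 87.9
grasp_force: 0.0
```

Call:
apply_moves:
  targets:
    - [1,[0.786,-0.036,0],[0,0,0]]
    - [1,[0.786,-0.036,0],[0,0,0]]
    - [1,[0,0,0],[0,0,0]]
    - [1,[0,0,0],[0,0,0]]

```text
t: 16.82
ee_pos: [544.2, 136.5, 158.3]
orientation: [2.266, 2.176, 0.001]
ft_force: [-0.1, -0.7, 0.2]
width: 87.7
grasp_force: 0.0
```

```bash
python3 see.py w5; python3 -c "
from h import *
plan((542,255,150,88),(542,255,25,None))"
```

```text
at [544.2 136.  158.1] psi 87.63 tilt [-0.  0.] w 87.7 gf 0.0 F [ 0.1 -0.   0.8] t 16.88
drawer_floor [([272.2, 331.3], 0.76, array([529.8, -40.6,  12. ]))]
drawer_pull [([180.4, 365.1], 0.9, array([426.6, -48. ,  52. ]))]
block1 [([301.3, 367.5], 0.89, array([564.6, -89.8,  20. ])), ([162.5, 177.4], 0.5, array([425.4, 160.5,  20. ]))]
wheel1 [([163.6, 178.4], 0.73, array([418.4, 155.9,   0. ]))]
block1 0.86 [277. 335. 321. 375.] [563.2 -70.2] [ 55.6  54.8 179.6]
block1 0.78 [213.  40. 330.  99.] [542.8 256.7] [107.5  54.1 177.7]
block1 0.69 [ 0.  0. 28. 45.] [309.6 310.1] [46.9 16.4 44.9]
block1 0.59 [ 61.   0. 192.  44.] [418.7 302. ] [114.9  33.4 178.4]
wheel1 0.82 [132. 154. 188. 206.] [424.7 160.3] [56.2 47.3 16.2]
wheel1 0.48 [264.   0. 285.   2.] [548.8 309.5] [ 17.    2.2 177.7]
at [544.3 136.  157.5] psi 87.59 tilt [-0. -0.] w 87.8 gf 0.0 F [ 0.8 -0.5  0. ] t 17.18
0 turn 1 x [-0.0, 0.0, -0.0046]
0 shift 3 x [0.792, -0.043, 0.05]
1 shift 3 x [0.0, -0.0, 0.833]
```

Call:
apply_moves:
  targets:
    - [1,[0.8,-0.04,0.05],[0,0,0]]
    - [1,[0.8,-0.04,0.05],[0,0,0]]
    - [1,[0.8,-0.04,0.05],[0,0,0]]
    - [1,[0,0,0.9],[0,0,0]]
    - [1,[0,0,0.9],[0,0,0]]
    - [1,[0,0,0.7],[0,0,0]]
    - [1,[0,0,0],[0,0,0]]
    - [-1,[0,0,0],[0,0,0]]

```text
t: 18.18
ee_pos: [543.2, 256.6, 24.9]
orientation: [-2.267, -2.175, 0.001]
ft_force: [0.6, 0.6, 0.3]
width: 81.3
grasp_force: 0.0
```

Call:
apply_moves:
  targets:
    - [-1,[0,0,0],[0,0,0]]
    - [-1,[0,0,0],[0,0,0]]
    - [-1,[0,0,0],[0,0,0]]
    - [-1,[0,0,0],[0,0,0]]
    - [-1,[0,0,0],[0,0,0]]
    - [-1,[0,0,0],[0,0,0]]
    - [-1,[0,0,0],[0,0,0]]
    - [-1,[0,0,0],[0,0,0]]

```text
t: 19.18
ee_pos: [543.1, 256.9, 25.0]
orientation: [2.267, 2.175, 0.0]
ft_force: [-0.4, 0.6, 1.0]
width: 27.9
grasp_force: 30.0
```

Call:
apply_moves:
  targets:
    - [-1,[0,0,-0.5],[0,0,0]]
    - [-1,[0,0,-0.7],[0,0,0]]
    - [-1,[0,0,-0.7],[0,0,0]]
    - [-1,[0,0,-0.6],[0,0,0.1]]
    - [-1,[0,0,0],[0,0,0.11]]
    - [-1,[0,0,0],[0,0,0.11]]
    - [-1,[0,0,0],[0,0,0.11]]
    - [-1,[0,0,0],[0,0,0.11]]

```text
t: 20.18
ee_pos: [542.7, 256.6, 149.6]
orientation: [2.964, 1.041, -0.002]
ft_force: [-0.6, -1.1, -1.1]
width: 27.8
grasp_force: 30.0
```

Call:
apply_moves:
  targets:
    - [-1,[0,0,0],[0,0,0.11]]
    - [-1,[0,0,0],[0,0,0.11]]
    - [-1,[0,0,0],[0,0,0.11]]
    - [-1,[0,0,0],[0,0,0.06]]
    - [-1,[0,0,0],[0,0,0]]

```text
t: 20.8
ee_pos: [542.8, 256.7, 149.6]
orientation: [3.139, 0.11, -0.001]
ft_force: [-0.1, 0.3, -2.9]
width: 27.7
grasp_force: 30.0
```

```bash
python3 -c "
from h import *
plan((498,-102,150,2.7),(498,-102,38,None))"
```

```text
at [542.8 256.7 149.6] psi 4.0 tilt [-0.05  0.02] w 27.7 gf 30.0 F [-0.1  0.3 -2.9] t 20.8
0 turn 1 x [0.0002, 0.0005, 0.0144]
0 shift 9 x [-0.137, 0.792, -0.001]
1 shift 3 x [0.0, -0.0, 0.747]
```

Call:
apply_moves:
  targets:
    - [-1,[-0.137,0.792,0],[0,0,0.0144]]
    - [-1,[-0.137,0.792,0],[0,0,0]]
    - [-1,[-0.137,0.792,0],[0,0,0]]
    - [-1,[-0.137,0.792,0],[0,0,0]]
    - [-1,[-0.137,0.792,0],[0,0,0]]
    - [-1,[-0.137,0.792,0],[0,0,0]]
    - [-1,[-0.137,0.792,0],[0,0,0]]
    - [-1,[-0.137,0.792,0],[0,0,0]]

```text
t: 21.8
ee_pos: [503.6, -63.5, 150.0]
orientation: [3.141, 0.077, 0.0]
ft_force: [0.6, 1.0, -2.1]
width: 27.8
grasp_force: 30.0
```

Call:
apply_moves:
  targets:
    - [-1,[-0.137,0.792,0],[0,0,0]]
    - [-1,[0,0,0],[0,0,0]]
    - [-1,[0,0,0],[0,0,0]]
    - [-1,[0,0,0.6],[0,0,0]]
    - [-1,[0,0,0.5],[0,0,0]]
    - [-1,[0,0,0],[0,0,0]]
    - [-1,[0,0,0],[0,0,0]]

```text
t: 22.68
ee_pos: [499.5, -101.5, 95.6]
orientation: [3.141, 0.075, 0.001]
ft_force: [-0.2, 0.4, -0.7]
width: 27.6
grasp_force: 30.0
```

```bash
python3 -c "
from h import *
plan((498,-101,38,2.7))
w=cam('wrist')
cv2.imwrite('pics/w6.png',w['px'])"
```

```text
at [ 499.5 -101.5   95.6] psi 2.73 tilt [0.04 0.01] w 27.6 gf 30.0 F [-0.2  0.4 -0.7] t 22.68
0 shift 2 x [-0.015, -0.006, 0.576]
```

View pics/w6.png

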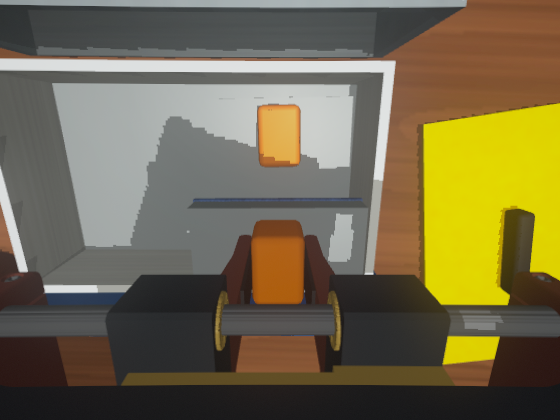

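The first block lies flat at the back right of the drawer, and the held block is lined up in front of it with space on all sides. I lower it.

Call:
apply_moves:
  targets:
    - [-1,[0,0,0.5],[0,0,0]]
    - [-1,[0,0,0.4],[0,0,0]]
    - [-1,[0,0,0.24],[0,0,0]]
    - [-1,[0,0,0],[0,0,0]]
    - [0.14,[0,0,0],[0,0,0]]
    - [0.14,[0,0,0],[0,0,0]]
    - [0.14,[0,0,0],[0,0,0]]
    - [0.14,[0,0,0],[0,0,0]]

```text
t: 23.72
ee_pos: [499.1, -102.1, 38.2]
orientation: [3.141, 0.073, 0.001]
ft_force: [0.3, -0.9, -0.3]
width: 50.5
grasp_force: 0.0
```

Call:
apply_moves:
  targets:
    - [0.14,[0,0,-0.4],[0,0,0]]
    - [0.14,[0,0,-0.6],[0,0,0]]
    - [0.14,[0,0,-0.8],[0,0,0]]
    - [0.5,[0,0,-0.6],[0,0,0]]
    - [1,[-0.4,-0.8,0],[0,0,-0.11]]
    - [1,[0,0,0],[0,0,-0.11]]
    - [1,[0,0,0],[0,0,-0.11]]
    - [1,[0,0,0],[0,0,-0.11]]

```text
t: 24.72
ee_pos: [477.0, -62.9, 158.1]
orientation: [2.927, 1.141, 0.0]
ft_force: [-0.8, -0.2, 0.6]
width: 87.9
grasp_force: 0.0
```

Call:
apply_moves:
  targets:
    - [1,[0,0,0],[0,0,-0.11]]
    - [1,[0,0,0],[0,0,-0.11]]
    - [1,[0,0,0],[0,0,-0.11]]
    - [1,[0,0,0],[0,0,-0.11]]
    - [1,[0,0,0],[0,0,-0.11]]
    - [1,[0.8,-0.1,0],[0,0,0]]
    - [1,[0.8,-0.1,0],[0,0,0]]
    - [1,[0.8,-0.1,0],[0,0,0]]

```text
t: 25.72
ee_pos: [458.2, 57.4, 158.1]
orientation: [2.188, 2.254, 0.0]
ft_force: [0.1, 0.5, -0.2]
width: 87.8
grasp_force: 0.0
```

Call:
apply_moves:
  targets:
    - [1,[0.8,-0.1,0],[0,0,0]]
    - [1,[0.8,-0.1,0],[0,0,0]]
    - [1,[0.8,-0.1,0],[0,0,0]]
    - [1,[0.8,-0.1,0],[0,0,0]]
    - [1,[0,0,0],[0,0,0]]
    - [1,[0,0,0],[0,0,0]]

```text
t: 26.48
ee_pos: [433.3, 215.3, 157.9]
orientation: [-2.187, -2.256, 0.001]
ft_force: [-0.4, -0.8, 0.0]
width: 87.8
grasp_force: 0.0
```

```bash
python3 see.py w7; python3 -c "
from h import *
plan((415,325,150,99),(415,325,25,None))"
```

```text
at [433.4 215.  157.9] psi 91.73 tilt [-0. -0.] w 87.8 gf 0.0 F [-0.7  0.1 -1.2] t 26.52
drawer_floor [([343.9, 384.9], 0.62, array([528.5, -42.9,  12. ]))]
drawer_pull []
block1 [([262.4, 82.0], 0.83, array([415.1, 325.7,  20. ])), ([111.9, 96.9], 0.57, array([271.4, 307.7,  20. ]))]
wheel1 [([266.9, 239.0], 0.95, array([422. , 156.9,   0. ])), ([398.2, 71.4], 0.74, array([549.6, 341.5,   0. ]))]
block1 0.58 [ 45.  30. 168. 154.] [261.8 312. ] [113.8  70.4  44.8]
block1 0.57 [199.  42. 319. 117.] [415.  325.9] [108.1  52.9   9.2]
wheel1 0.89 [376.  35. 437.  96.] [545.8 338.1] [55.2 47.8 36.7]
wheel1 0.82 [242. 218. 289. 269.] [420.3 163. ] [55.8 46.5 91.7]
at [433.7 215.1 158. ] psi 91.68 tilt [-0. -0.] w 87.8 gf 0.0 F [ 0.3 -0.1 -0.2] t 26.82
0 turn 1 x [-0.0, 0.0, -0.0813]
0 shift 3 x [0.743, -0.009, 0.053]
1 shift 3 x [0.0, -0.0, 0.833]
```

Call:
apply_moves:
  targets:
    - [1,[0,0,0],[0,0,-0.0813]]
    - [1,[0.75,-0.01,0.053],[0,0,0]]
    - [1,[0.75,-0.01,0.053],[0,0,0]]
    - [1,[0.75,-0.01,0.053],[0,0,0]]
    - [1,[0,0,0.9],[0,0,0]]
    - [1,[0,0,0.9],[0,0,0]]
    - [1,[0,0,0.7],[0,0,0]]
    - [1,[0,0,0],[0,0,0]]

```text
t: 27.82
ee_pos: [413.6, 325.7, 23.2]
orientation: [-2.039, -2.389, 0.005]
ft_force: [0.6, 0.4, -0.2]
width: 87.8
grasp_force: 0.0
```

Call:
apply_moves:
  targets:
    - [-1,[0,0,0],[0,0,0]]
    - [-1,[0,0,0],[0,0,0]]
    - [-1,[0,0,0],[0,0,0]]
    - [-1,[0,0,0],[0,0,0]]
    - [-1,[0,0,0],[0,0,0]]
    - [-1,[0,0,0],[0,0,0]]
    - [-1,[0,0,0],[0,0,0]]
    - [-1,[0,0,0],[0,0,0]]

```text
t: 28.82
ee_pos: [414.4, 326.6, 25.1]
orientation: [2.039, 2.39, 0.0]
ft_force: [-0.1, -0.2, 1.2]
width: 27.7
grasp_force: 30.0
```

Call:
apply_moves:
  targets:
    - [-1,[0,0,0],[0,0,0]]
    - [-1,[0,0,-0.5],[0,0,0]]
    - [-1,[0,0,-0.7],[0,0,0]]
    - [-1,[0,0,-0.7],[0,0,0]]
    - [-1,[0,0,-0.6],[0,0,0.107]]
    - [-1,[0,0,0],[0,0,0.107]]
    - [-1,[0,0,0],[0,0,0.107]]
    - [-1,[0,0,0],[0,0,0.107]]

```text
t: 29.82
ee_pos: [413.9, 326.3, 149.8]
orientation: [2.718, 1.576, -0.001]
ft_force: [0.7, 0.4, -2.0]
width: 27.6
grasp_force: 30.0
```

Call:
apply_moves:
  targets:
    - [-1,[0,0,0],[0,0,0.107]]
    - [-1,[0,0,0],[0,0,0.107]]
    - [-1,[0,0,0],[0,0,0.107]]
    - [-1,[0,0,0],[0,0,0.107]]
    - [-1,[0,0,0],[0,0,0.107]]
    - [-1,[0,0,0],[0,0,0.107]]
    - [-1,[0,0,0],[0,0,0]]

```text
t: 30.7
ee_pos: [414.0, 326.3, 149.7]
orientation: [3.14, 0.078, -0.001]
ft_force: [0.2, 0.2, -2.3]
width: 28.2
grasp_force: 30.0
```

```bash
python3 -c "
from h import *
plan((563,16,150,2.7),(563,16,38,None))"
```

```text
at [414.  326.3 149.7] psi 2.85 tilt [-0.04  0.03] w 28.2 gf 30.0 F [ 0.2  0.2 -2.3] t 30.7
0 turn 1 x [0.0003, 0.0005, 0.0017]
0 shift 8 x [0.336, 0.792, -0.001]
1 shift 3 x [0.0, -0.0, 0.747]
```

Call:
apply_moves:
  targets:
    - [-1,[0.336,0.792,0],[0,0,0]]
    - [-1,[0.336,0.792,0],[0,0,0]]
    - [-1,[0.336,0.792,0],[0,0,0]]
    - [-1,[0.336,0.792,0],[0,0,0]]
    - [-1,[0.336,0.792,0],[0,0,0]]
    - [-1,[0.336,0.792,0],[0,0,0]]
    - [-1,[0.336,0.792,0],[0,0,0]]
    - [-1,[0.336,0.792,0],[0,0,0]]

```text
t: 31.7
ee_pos: [564.1, 15.3, 149.8]
orientation: [-3.14, -0.082, 0.001]
ft_force: [0.2, 1.2, -1.7]
width: 27.7
grasp_force: 30.0
```

Call:
apply_moves:
  targets:
    - [-1,[0,0,0],[0,0,0]]
    - [-1,[0,0,0.6],[0,0,0]]
    - [-1,[0,0,0.5],[0,0,0]]
    - [-1,[0,0,0],[0,0,0]]
    - [-1,[0,0,0],[0,0,0]]

```text
t: 32.33
ee_pos: [564.0, 17.2, 95.6]
orientation: [-3.141, -0.078, -0.001]
ft_force: [-0.2, 0.5, -1.0]
width: 27.8
grasp_force: 30.0
```

```bash
python3 -c "
from h import *
plan((563,16,38,2.7))
w=cam('wrist')
cv2.imwrite('pics/w8.png',w['px'])"
```

```text
at [564.   17.2  95.6] psi 2.86 tilt [ 0.02 -0.  ] w 27.8 gf 30.0 F [-0.2  0.5 -1. ] t 32.33
0 turn 1 x [-0.0, -0.0002, 0.0018]
0 shift 2 x [-0.011, 0.011, 0.576]
```

View pics/w8.png

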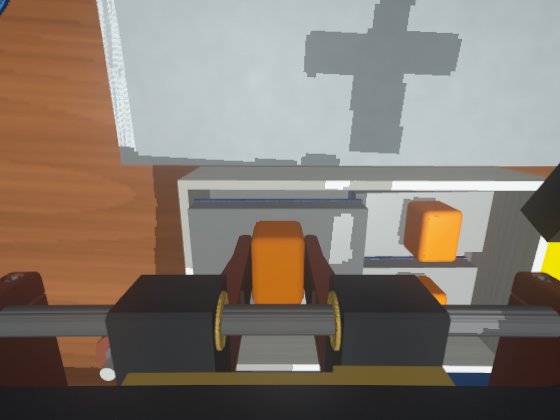

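Block 3 hangs above the back-left cell. Its left end (190,205) is close to the left rim's inner edge (190,188), so I check the clearances.

```bash
python3 - <<'E'
from h import *
np.set_printoptions(precision=1,suppress=True)
w=cam("wrist")
for n,p,z in (("blk left bottom back",(192,201),71),("blk right bottom back",(363,201),71),("blk top L",(190,209),91),("blk top R",(367,209),91),("rim inner left back",(190,189),72),("rim outer left back",(181,181),72),("rim inner left lower",(189,268),72),("blk1 left back bottom",(365,258),14),("blk1 grip centre top",(434,218),64),("rim inner right",(490,190),72)):
    print(n,atz(w,p,z))
for d in ctrl.masks_of("block1","wrist"): print(d["score"],d["bbox"])
c=w["px"][150:300,160:560]; cv2.imwrite("pics/w8c.png",cv2.resize(c,(800,300),interpolation=cv2.INTER_CUBIC))
E
```

```text
blk left bottom back [586.4  74.7  71. ]
blk right bottom back [591.9 -38.3  71. ]
blk top L [587.2  70.3  91. ]
blk top R [592.3 -35.   91. ]
rim inner left back [594.7  75.4  72. ]
rim outer left back [599.8  81.   72. ]
rim inner left lower [537.6  78.1  72. ]
blk1 left back bottom [523.5 -65.1  14. ]
blk1 grip centre top [580.3 -91.3  64. ]
rim inner right [ 603.5 -118.7   72. ]
0.88 [347.6, 191.6, 488.7, 263.3]
0.76 [188.5, 197.6, 367.5, 305.3]
0.73 [363.6, 258.1, 479.4, 302.2]
```

View pics/w8c.png

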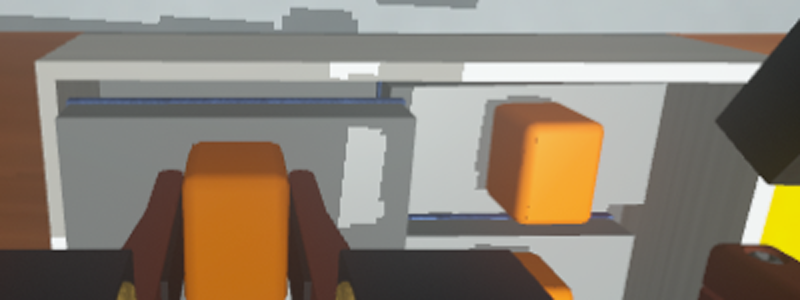

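Call:
apply_moves:
  targets:
    - [-1,[0,0.03,0],[0,0,0]]
    - [-1,[0,0,0.5],[0,0,0]]
    - [-1,[0,0,0.4],[0,0,0]]
    - [-1,[0,0,0.24],[0,0,0]]
    - [-1,[0,0,0],[0,0,0]]
    - [-1,[0,0,0],[0,0,0]]

```text
t: 33.22
ee_pos: [564.3, 15.1, 38.4]
orientation: [-3.141, -0.076, -0.001]
ft_force: [0.5, -0.1, -3.3]
width: 27.8
grasp_force: 30.0
```

Call:
apply_moves:
  targets:
    - [0.14,[0,0,0.01],[0,0,0]]
    - [0.14,[0,0,0],[0,0,0]]
    - [0.14,[0,0,0],[0,0,0]]
    - [0.14,[0,0,0],[0,0,0]]
    - [0.14,[0,0,-0.4],[0,0,0]]
    - [0.14,[0,0,-0.6],[0,0,0]]
    - [0.14,[0,0,-0.7],[0,0,0]]
    - [0.14,[0,0,-0.6],[0,0,0]]

```text
t: 34.22
ee_pos: [564.3, 15.1, 155.2]
orientation: [3.141, 0.076, 0.003]
ft_force: [-1.3, 0.4, -0.0]
width: 49.9
grasp_force: 0.0
```

Call:
apply_moves:
  targets:
    - [0.14,[-0.7,-0.4,0],[0,0,0]]
    - [0.14,[-0.7,-0.4,0],[0,0,0]]
    - [0.14,[-0.7,-0.4,0],[0,0,0]]
    - [0.14,[0,0,0],[0,0,0]]
    - [0.14,[0,0,0],[0,0,0]]

```text
t: 34.85
ee_pos: [457.5, 70.0, 153.7]
orientation: [-3.141, -0.076, -0.004]
ft_force: [0.2, 0.7, -0.4]
width: 50.2
grasp_force: 0.0
```

```bash
python3 see.py w9;  python3 - <<'E'
from h import *
np.set_printoptions(precision=1,suppress=True)
plan((421,158,150,2.7),(421,158,33,None))
t=cam("top")
print([(d["xy"],atz(t,d["xy"],0)) for d in ctrl.pinpoint("wheel1","top")])
E
```

```text
at [457.7  69.9 153.5] psi 2.76 tilt [ 0.1 -0. ] w 50.1 gf 0.0 F [ 0.1  0.3 -0.2] t 34.9
drawer_floor [([391.5, 126.2], 0.75, array([533.3, -40.5,  12. ]))]
drawer_pull []
block1 [([444.5, 165.6], 0.89, array([497.6, -96.6,  20. ])), ([457.9, 92.5], 0.64, array([566.3, -94.6,  20. ])), ([338.0, 89.8], 0.61, array([563.8,  18. ,  20. ])), ([6.9, 86.0], 0.55, array([551.1, 325.9,  20. ]))]
wheel1 [([9.9, 85.6], 0.91, array([552.9, 340. ,   0. ])), ([199.3, 221.5], 0.67, array([418.8, 157.4,   0. ]))]
block1 0.75 [398.  59. 536. 125.] [ 566.1 -102.3] [121.7  55.4  93.5]
block1 0.7 [280.  57. 406. 122.] [564.4  12.7] [114.6  55.2  92.6]
block1 0.63 [ 49. 296.  70. 368.] [323.  315.2] [23.1 10.5 92.2]
block1 0.61 [390. 138. 524. 194.] [ 498.2 -104.6] [122.3  57.3  92.7]
wheel1 0.83 [169. 201. 221. 251.] [424.5 155.4] [ 58.   46.5 155. ]
wheel1 0.59 [  2.  58.  34. 110.] [547.1 309.2] [ 46.   29.  167.6]
wheel1 0.58 [279.  54. 406. 122.] [563.3  14.9] [112.   55.   92.7]
wheel1 0.42 [398.  58. 537. 129.] [564.8 -96.2] [117.8  53.4  93.8]
orange 297 [486.9  88.4] [566.8 -99.6  52. ]
at [456.5  69.7 152.4] psi 2.73 tilt [-0.  0.] w 50.4 gf 0.0 F [ 0.4  0.2 -0.2] t 35.2
0 shift 3 x [-0.209, -0.599, 0.016]
1 shift 3 x [0.0, -0.0, 0.78]
[([185.3, 202.4], array([554.6, 340.9,   0. ])), ([252.4, 248.6], array([427. , 160.1,   0. ]))]
```

View pics/w9.png

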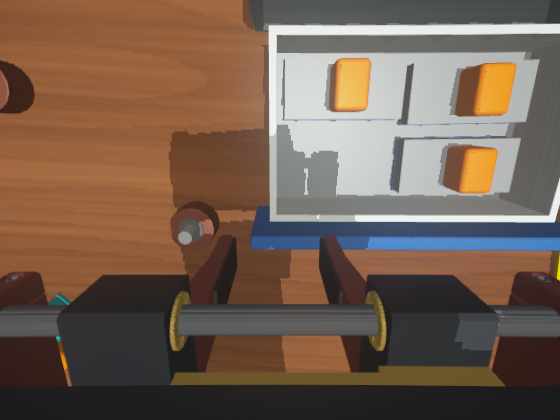

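All three blocks lie flat in the drawer with the front-left cell free at (345,160), and the near wheel stands at (190,228). I pick that wheel next.

Call:
apply_moves:
  targets:
    - [0.14,[-0.2,-0.6,0],[0,0,0]]
    - [0.14,[-0.21,-0.6,0],[0,0,0]]
    - [0.14,[-0.21,-0.6,0],[0,0,0]]
    - [0.14,[0,0,0.8],[0,0,0]]
    - [0.14,[0,0,0.8],[0,0,0]]
    - [0.14,[0,0,0.78],[0,0,0]]
    - [0.14,[0,0,0],[0,0,0]]
    - [-1,[0,0,0],[0,0,0]]

```text
t: 36.3
ee_pos: [421.4, 158.5, 34.3]
orientation: [-3.141, -0.076, -0.001]
ft_force: [-0.2, -0.3, -0.2]
width: 43.3
grasp_force: 0.0
```

Call:
apply_moves:
  targets:
    - [-1,[0,0,0],[0,0,0]]
    - [-1,[0,0,0],[0,0,0]]
    - [-1,[0,0,0],[0,0,0]]
    - [-1,[0,0,0],[0,0,0]]
    - [-1,[0,0,0],[0,0,0]]
    - [-1,[0,0,-0.5],[0,0,0]]
    - [-1,[0,0,-0.7],[0,0,0]]
    - [-1,[0,0,-0.7],[0,0,0]]

```text
t: 37.3
ee_pos: [420.3, 158.2, 129.2]
orientation: [3.14, 0.076, -0.002]
ft_force: [0.4, 0.0, -2.3]
width: 12.9
grasp_force: 30.0
```

Call:
apply_moves:
  targets:
    - [-1,[0,0,-0.5],[0,0,0]]
    - [-1,[0,0,0],[0,0,0]]

```text
t: 37.55
ee_pos: [421.9, 158.7, 154.9]
orientation: [-3.14, -0.076, -0.006]
ft_force: [0.7, 0.7, -1.6]
width: 13.0
grasp_force: 30.0
```

```bash
python3 -c "
from h import *
plan((495,-13,152,2.7),(495,-13,46,None))"
```

```text
at [421.9 158.7 154.9] psi 2.77 tilt [ 0.2  -0.06] w 13.0 gf 30.0 F [ 0.7  0.7 -1.6] t 37.55
0 turn 1 x [-0.0007, -0.0023, 0.0007]
0 shift 5 x [0.26, 0.7, 0.011]
1 shift 3 x [0.0, -0.0, 0.707]
```

Call:
apply_moves:
  targets:
    - [-1,[0.26,0.7,0],[0,0,0]]
    - [-1,[0.26,0.7,0],[0,0,0]]
    - [-1,[0.26,0.7,0],[0,0,0]]
    - [-1,[0.26,0.7,0],[0,0,0]]
    - [-1,[0.26,0.7,0],[0,0,0]]
    - [-1,[0,0,0],[0,0,0]]
    - [-1,[0,0,0.8],[0,0,0]]
    - [-1,[0,0,0],[0,0,0]]

```text
t: 38.55
ee_pos: [490.8, -12.5, 110.6]
orientation: [-3.14, -0.076, 0.012]
ft_force: [0.3, 0.7, -1.8]
width: 13.2
grasp_force: 30.0
```

Call:
apply_moves:
  targets:
    - [-1,[0,0,0.6],[0,0,0]]
    - [-1,[0,0,0.5],[0,0,0]]
    - [-1,[0,0,0.22],[0,0,0]]
    - [-1,[0,0,0],[0,0,0]]
    - [-1,[0,0,0],[0,0,0]]

```text
t: 39.17
ee_pos: [494.9, -13.1, 48.4]
orientation: [3.141, 0.076, 0.002]
ft_force: [-0.1, 0.6, -2.1]
width: 13.0
grasp_force: 30.0
```

Call:
apply_moves:
  targets:
    - [-1,[0,0,0.04],[0,0,0]]
    - [-0.36,[0,0,0],[0,0,0]]
    - [-0.36,[0,0,0],[0,0,0]]
    - [-0.36,[0,0,0],[0,0,0]]
    - [-0.36,[0,0,-0.4],[0,0,0]]
    - [-0.36,[0,0,-0.6],[0,0,0]]
    - [-0.36,[0,0,-0.7],[0,0,0]]
    - [-0.36,[0,0,-0.4],[0,0,0]]

```text
t: 40.17
ee_pos: [494.8, -13.3, 152.2]
orientation: [3.141, 0.076, 0.003]
ft_force: [-0.2, -0.8, -0.2]
width: 28.0
grasp_force: 0.0
```

Call:
apply_moves:
  targets:
    - [0.14,[0,-0.85,0],[0,0,0]]
    - [0.14,[0,-0.85,0],[0,0,0]]
    - [0.14,[0,-0.85,0],[0,0,0]]
    - [0.14,[0,-0.85,0],[0,0,0]]
    - [0.14,[0,-0.85,0],[0,0,0]]
    - [0.14,[0,-0.85,0],[0,0,0]]
    - [0.14,[0,-0.85,0],[0,0,0]]
    - [0.14,[0,-0.85,0],[0,0,0]]

```text
t: 41.18
ee_pos: [477.5, 327.7, 150.5]
orientation: [3.141, 0.076, -0.0]
ft_force: [0.1, -0.2, -0.1]
width: 50.3
grasp_force: 0.0
```

Call:
apply_moves:
  targets:
    - [0.14,[0,0,0],[0,0,0]]
    - [0.14,[0,0,0],[0,0,0]]

```text
t: 41.42
ee_pos: [477.4, 325.7, 150.2]
orientation: [3.14, 0.077, -0.001]
ft_force: [-0.2, -0.3, 0.3]
width: 50.1
grasp_force: 0.0
```

```bash
python3 see.py w10|grep -v block; python3 - <<'E'
from h import *
np.set_printoptions(precision=1,suppress=True)
plan((550,341,150,2.7),(550,341,34,None))
t=cam("top");cv2.imwrite("pics/t10.png",t["px"])
print([(d["xy"],d["score"],atz(t,d["xy"],0)) for d in ctrl.pinpoint("wheel1","top")])
E
```

```text
at [477.5 325.3 150.3] psi 2.74 tilt [-0.  0.] w 49.8 gf 0.0 F [-0.1 -0.7 -0. ] t 41.48
drawer_floor []
drawer_pull [([263.7, 121.5], 0.17, array([551.6, 340.9,  52. ]))]
wheel1 [([267.3, 120.9], 0.66, array([552. , 339.5,   0. ]))]
wheel1 0.85 [240.  93. 289. 148.] [550.3 341. ] [ 46.4  46.2 171.7]
orange 66 [57.7 19.2] [618.9 501.9  52. ]
at [478.  325.7 150.6] psi 2.71 tilt [ 0. -0.] w 50.1 gf 0.0 F [-0.4 -0.1  0. ] t 41.77
0 shift 2 x [0.726, -0.119, 0.006]
1 shift 3 x [0.0, -0.0, 0.773]
[([317.9, 221.0], 0.78, array([498.8, -18.1,   0. ])), ([185.4, 204.0], 0.41, array([550.2, 340.5,   0. ]))]
```

Wheel 2 is at about (551,341). I pick it.

Call:
apply_moves:
  targets:
    - [0.14,[0.73,-0.11,0],[0,0,0]]
    - [0.14,[0.73,-0.11,0],[0,0,0]]
    - [0.14,[0,0,0.8],[0,0,0]]
    - [0.14,[0,0,0.8],[0,0,0]]
    - [0.14,[0,0,0.74],[0,0,0]]
    - [0.14,[0,0,0],[0,0,0]]
    - [-1,[0,0,0],[0,0,0]]
    - [-1,[0,0,0],[0,0,0]]

```text
t: 42.88
ee_pos: [551.4, 341.5, 35.5]
orientation: [-3.139, -0.076, -0.004]
ft_force: [-0.3, -0.4, -0.2]
width: 33.4
grasp_force: 0.0
```

Call:
apply_moves:
  targets:
    - [-1,[0,0,0],[0,0,0]]
    - [-1,[0,0,0],[0,0,0]]
    - [-1,[0,0,0],[0,0,0]]
    - [-1,[0,0,0],[0,0,0]]
    - [-1,[0,0,-0.5],[0,0,0]]
    - [-1,[0,0,-0.7],[0,0,0]]
    - [-1,[0,0,-0.7],[0,0,0]]
    - [-1,[0,0,-0.5],[0,0,0]]

```text
t: 43.88
ee_pos: [550.3, 341.0, 154.8]
orientation: [-3.14, -0.076, -0.001]
ft_force: [0.8, 0.0, -1.5]
width: 13.3
grasp_force: 30.0
```

```bash
python3 -c "
from h import *
plan((493,40,152,2.7),(493,40,47,None))"
```

```text
at [550.3 341.  154.8] psi 2.76 tilt [ 0.03 -0.02] w 13.3 gf 30.0 F [ 0.8  0.  -1.5] t 43.88
0 shift 7 x [-0.204, 0.851, 0.008]
1 shift 3 x [0.0, -0.0, 0.7]
```

Call:
apply_moves:
  targets:
    - [-1,[-0.204,0.851,0],[0,0,0]]
    - [-1,[-0.204,0.851,0],[0,0,0]]
    - [-1,[-0.204,0.851,0],[0,0,0]]
    - [-1,[-0.204,0.851,0],[0,0,0]]
    - [-1,[-0.204,0.851,0],[0,0,0]]
    - [-1,[-0.204,0.851,0],[0,0,0]]
    - [-1,[-0.204,0.851,0],[0,0,0]]
    - [-1,[0,0,0],[0,0,0]]

```text
t: 44.88
ee_pos: [492.2, 37.8, 153.3]
orientation: [3.141, 0.07, -0.002]
ft_force: [-0.7, 0.1, -0.8]
width: 13.3
grasp_force: 30.0
```

Call:
apply_moves:
  targets:
    - [-1,[0,0,0],[0,0,0]]
    - [-1,[0,0,0.8],[0,0,0]]
    - [-1,[0,0,0.6],[0,0,0]]
    - [-1,[0,0,0.5],[0,0,0]]
    - [-1,[0,0,0.22],[0,0,0]]
    - [-1,[0,0,0],[0,0,0]]
    - [-1,[0,0,0],[0,0,0]]

```text
t: 45.75
ee_pos: [493.9, 40.3, 48.1]
orientation: [-3.141, -0.077, -0.002]
ft_force: [0.8, -0.8, -1.6]
width: 13.3
grasp_force: 30.0
```

Call:
apply_moves:
  targets:
    - [-1,[0,0,0.03],[0,0,0]]
    - [-0.36,[0,0,0],[0,0,0]]
    - [-0.36,[0,0,0],[0,0,0]]
    - [-0.36,[0,0,0],[0,0,0]]
    - [-0.36,[0,0,-0.4],[0,0,0]]
    - [-0.36,[0,0,-0.6],[0,0,0]]
    - [-0.36,[0,0,-0.7],[0,0,0]]
    - [-0.36,[0,0,-0.8],[0,0,0]]

```text
t: 46.75
ee_pos: [492.8, 39.8, 171.9]
orientation: [3.141, 0.076, -0.002]
ft_force: [0.8, -0.1, 1.3]
width: 28.1
grasp_force: 0.0
```

Call:
apply_moves:
  targets:
    - [-0.36,[-0.5,0.3,-0.6],[0,0,0]]
    - [-0.36,[-0.5,0.5,-0.5],[0,0,0]]
    - [-0.36,[-0.5,0.5,-0.3],[0,0,0]]
    - [-0.36,[-0.2,0.5,0],[0,0,0]]
    - [0,[0,0,0],[0,0,0]]
    - [0,[0,0,0],[0,0,0]]
    - [0,[0,0,0],[0,0,0]]

```text
t: 47.62
ee_pos: [413.0, -53.5, 240.8]
orientation: [-3.14, -0.077, 0.001]
ft_force: [-1.0, 0.7, -0.7]
width: 44.0
grasp_force: 0.0
```

```bash
python3 see.py w11; python3 -c "
import cv2
p=cv2.imread('pics/w11.png')[0:260,100:500]; cv2.imwrite('pics/w11c.png',cv2.resize(p,(800,520),interpolation=cv2.INTER_CUBIC))"
```

```text
at [412.9 -53.5 240.8] psi 2.82 tilt [-0. -0.] w 43.9 gf 0.0 F [0.2 0.2 1.3] t 47.67
drawer_floor [([274.9, 84.0], 0.73, array([531.4, -44.6,  12. ]))]
drawer_pull [([275.7, 178.1], 0.7, array([421.3, -50.9,  52. ]))]
block1 [([319.1, 114.9], 0.98, array([ 497.5, -101.4,   20. ])), ([33.1, 263.4], 0.76, array([274.4, 289.5,  20. ])), ([222.6, 53.4], 0.72, array([560.8,  18.4,  20. ])), ([324.1, 52.9], 0.57, array([ 567.1, -101.1,   20. ]))]
wheel1 [([248.9, 116.8], 0.92, array([491.2, -12.1,   0. ]))]
block1 0.88 [274.  88. 370. 136.] [ 499.1 -103.3] [114.   56.1  93.3]
block1 0.8 [  0. 227.  75. 301.] [265.8 301.2] [109.9  76.   45.6]
block1 0.79 [172.  18. 274.  79.] [565.3  16.1] [114.1  59.8  92.9]
block1 0.58 [276.  22. 371.  82.] [ 567.2 -101.2] [113.8  59.2  94.1]
wheel1 0.82 [181.  91. 226. 135.] [492.8  39.9] [52.1 49.6 92.9]
wheel1 0.71 [226.  95. 270. 137.] [494.2 -12.5] [49.7 48.7  2.8]
```

View pics/w11c.png

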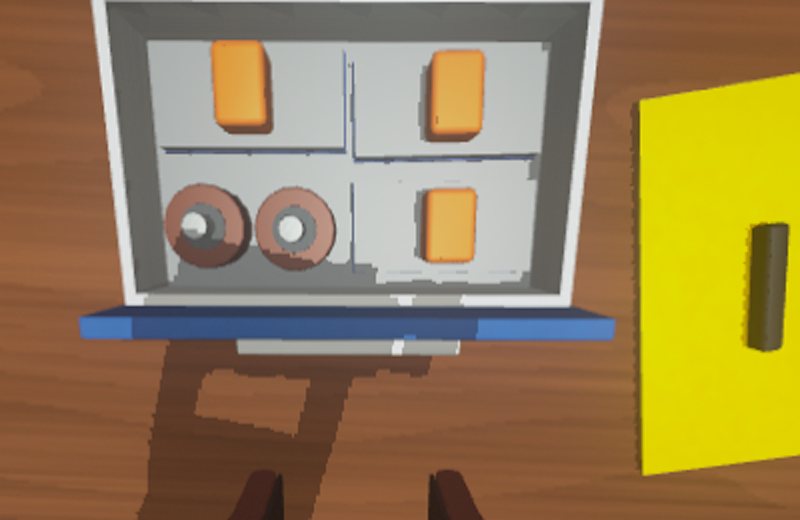

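All five items lie flat in the drawer. Next I fit the rim pose and go for the cover.

```bash
cat > fit.py <<'E'
from h import *
import pickle
from scipy.optimize import least_squares
np.set_printoptions(precision=2,suppress=True)
w=pickle.load(open("w11.pkl","rb"))
P={k:atz(w,(100+p[0]/2,p[1]/2),72)[:2] for k,p in dict(FL=(124,306),FR=(572,305),L=(93,1),R=(605,1),iFL=(134,293),iFR=(562,293),iBL=(107,4),iBR=(592,3)).items()}
for k in P: print(k,P[k])
def loc(q,p): c,s=np.cos(q[2]),np.sin(q[2]); d=p-q[:2]; return np.array([c*d[0]+s*d[1],-s*d[0]+c*d[1]])
def f(q): return np.r_[loc(q,P["FL"])-(-76,124),loc(q,P["FR"])-(-76,-124),loc(q,P["L"])[1]-124,loc(q,P["R"])[1]+124,loc(q,P["iFL"])-(-70,118),loc(q,P["iFR"])-(-70,-118),loc(q,P["iBL"])-(70,118),loc(q,P["iBR"])-(70,-118)]
r=least_squares(f,(530,-43,.04));print("drawer",r.x[:2],np.degrees(r.x[2]),"res",r.fun)
plan((474,-314.5,240,11.2),(474,-314.5,12,None))
E
python3 fit.py
```

```text
FL [447.31  77.19]
FR [ 459.92 -172.46]
L [593.21  82.29]
R [ 605.2  -165.57]
iFL [454.75  71.22]
iFR [ 466.21 -165.92]
iBL [592.34  75.65]
iBR [ 604.12 -159.44]
drawer [529.42 -44.56] 2.675171760940875 res [-0.34  1.45  0.61 -0.51 -0.27 -0.41  0.82  1.14  1.19 -0.28 -1.54 -0.86
 -0.74 -0.24]
at [412.8 -53.9 240.9] psi 2.79 tilt [-0.01 -0.  ] w 44.0 gf 0.0 F [-0.1 -1.   0.2] t 47.98
0 turn 1 x [-0.0, 0.0001, -0.0934]
0 shift 6 x [0.032, 0.892, 0.003]
1 shift 6 x [-0.0, -0.0, 0.76]
```

Call:
apply_moves:
  targets:
    - [0,[0,0,0],[0,0,-0.0934]]
    - [0,[0.032,0.892,0],[0,0,0]]
    - [0,[0.032,0.892,0],[0,0,0]]
    - [0,[0.032,0.892,0],[0,0,0]]
    - [0,[0.032,0.892,0],[0,0,0]]
    - [0,[0.032,0.892,0],[0,0,0]]
    - [0,[0.032,0.892,0],[0,0,0]]
    - [0,[0,0,0.8],[0,0,0]]

```text
t: 48.98
ee_pos: [476.7, -319.0, 203.1]
orientation: [3.122, 0.301, 0.009]
ft_force: [-0.4, 0.0, 0.5]
width: 44.1
grasp_force: 0.0
```

Call:
apply_moves:
  targets:
    - [0,[0,0,0.8],[0,0,0]]
    - [0,[0,0,0.8],[0,0,0]]
    - [0,[0,0,0],[0,0,0]]
    - [0,[0,0,0],[0,0,0]]

```text
t: 49.48
ee_pos: [474.7, -315.2, 122.1]
orientation: [3.126, 0.306, 0.001]
ft_force: [0.6, 0.2, 0.1]
width: 43.8
grasp_force: 0.0
```

```bash
python3 - <<'E'
from h import *
plan((474,-314.5,12,11.2))
w=cam("wrist");cv2.imwrite("pics/w12.png",w["px"])
E
```

```text
at [ 474.7 -315.2  122.1] psi 11.18 tilt [0.05 0.05] w 43.8 gf 0.0 F [0.6 0.2 0.1] t 49.48
0 shift 3 x [-0.004, -0.005, 0.734]
```

View pics/w12.png

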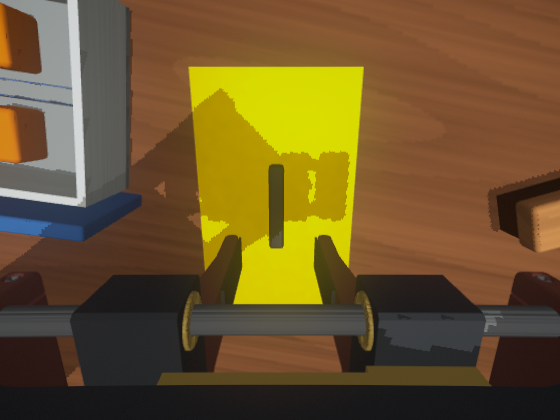

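The picture shows the bar at (276,165-248) centred between the fingers and square to them, with the cover's far edge on row 67. I descend and grip.

Call:
apply_moves:
  targets:
    - [0,[0,0,0.8],[0,0,0]]
    - [0,[0,0,0.8],[0,0,0]]
    - [0,[0,0,0.4],[0,0,0]]
    - [0,[0,0,0.16],[0,0,0]]
    - [0,[0,0,0],[0,0,0]]
    - [-1,[0,0,0],[0,0,0]]
    - [-1,[0,0,0],[0,0,0]]
    - [-1,[0,0,0],[0,0,0]]

```text
t: 50.52
ee_pos: [474.2, -315.0, 13.6]
orientation: [3.126, 0.306, 0.001]
ft_force: [0.4, 0.5, 0.3]
width: 17.4
grasp_force: 0.0
```

Call:
apply_moves:
  targets:
    - [-1,[0,0,0],[0,0,0]]
    - [-1,[0,0,0],[0,0,0]]
    - [-1,[0,0,0],[0,0,0]]
    - [-1,[0,0,-0.3],[0,0,0]]
    - [-1,[0,0,-0.5],[0,0,0]]
    - [-1,[0,0,-0.7],[0,0,0]]
    - [-1,[0,0,-0.8],[0,0,0]]
    - [-1,[0,0,-0.7],[0,0,0]]

```text
t: 51.52
ee_pos: [473.8, -314.7, 164.9]
orientation: [3.126, 0.306, 0.001]
ft_force: [0.7, -0.5, -3.1]
width: 13.8
grasp_force: 30.0
```

Call:
apply_moves:
  targets:
    - [-1,[0,0,0],[0,0,0]]
    - [-1,[0,0,0],[0,0,0]]

```text
t: 51.78
ee_pos: [473.2, -314.2, 162.1]
orientation: [-3.126, -0.306, 0.002]
ft_force: [0.1, -0.1, -2.8]
width: 13.9
grasp_force: 30.0
```

```bash
python3 - <<'E'
from h import *
import pickle
np.set_printoptions(precision=2,suppress=True)
plan((474,-314.5,250,92.7))
w=cam("wrist");cv2.imwrite("pics/w13.png",w["px"]);pickle.dump(w,open("w13.pkl","wb"))
o=ctrl.get_obs();M=R.from_rotvec(o["orientation"])
m=hsv(w,(20,120,60),(36,255,255)); b=max(blobs(m,500),key=lambda b:b[0])
ys,xs=np.nonzero(b[2]); print(b[0],xs.min(),xs.max(),ys.min(),ys.max())
for r in (ys.min()+3,150,200):
    q=xs[ys==r]; print(r,q.min(),q.max())
# far-edge in tool coords: plate top z is o.z-12+9
z=o["ee_pos"][2]-3
top=ys.min()
for x in (210,276,340):
    col=ys[xs==x]
    if len(col): print("far edge tool",x,col.min(),M.inv().apply(atz(w,(x,col.min()-.5),z)-o["ee_pos"]))
for r in (100,150,200):
    q=xs[ys==r]
    if len(q): print("sides",[M.inv().apply(atz(w,(v,r),z)-o["ee_pos"]) for v in (q.min()-.5,q.max()+.5)])
E
```

```text
at [ 473.2 -314.2  162.1] psi 11.17 tilt [-0.06 -0.06] w 13.9 gf 30.0 F [ 0.1 -0.1 -2.8] t 51.77
0 turn 9 x [-0.0001, 0.0, -0.1007]
0 shift 2 x [-0.003, 0.008, -0.879]
64122 127 428 26 280
29 128 427
150 144 412
200 150 405
far edge tool 210 27 [120.78 -33.19   2.84]
far edge tool 276 27 [120.82  -0.41   2.78]
far edge tool 340 27 [120.73  31.38   2.72]
sides [array([ 86.43, -74.44,   2.98]), array([86.3, 75. ,  2.7])]
sides [array([ 60.31, -74.22,   3.03]), array([60.2 , 75.29,  2.74])]
sides [array([ 31.5 , -74.49,   3.08]), array([31.41, 74.96,  2.8 ])]
```

The cover is held square, about 2.2 mm off centre along the bar. Now I turn it to the drawer's heading and carry it over.

Call:
apply_moves:
  targets:
    - [-1,[0,0,0],[0,0,-0.1007]]
    - [-1,[0,0,0],[0,0,-0.1007]]
    - [-1,[0,0,0],[0,0,-0.1007]]
    - [-1,[0,0,0],[0,0,-0.1007]]
    - [-1,[0,0,0],[0,0,-0.1007]]
    - [-1,[0,0,0],[0,0,-0.1007]]
    - [-1,[0,0,0],[0,0,-0.1007]]
    - [-1,[0,0,0],[0,0,-0.1007]]

```text
t: 52.82
ee_pos: [473.0, -314.1, 160.9]
orientation: [-2.332, -2.099, 0.001]
ft_force: [0.5, 0.1, -2.1]
width: 13.7
grasp_force: 30.0
```

Call:
apply_moves:
  targets:
    - [-1,[0,0,0],[0,0,-0.1007]]
    - [-1,[0,0,0],[0,0,0]]
    - [-1,[0,0,0],[0,0,0]]

```text
t: 53.2
ee_pos: [473.5, -314.4, 162.0]
orientation: [-2.17, -2.269, 0.0]
ft_force: [-0.4, 0.7, -4.0]
width: 13.9
grasp_force: 30.0
```

```bash
python3 -c "
from h import *
plan((529.3,-42.4,162,92.68),(529.3,-42.4,120,None))"
```

```text
at [ 473.5 -314.4  162. ] psi 92.56 tilt [ 0.06 -0.08] w 13.9 gf 30.0 F [-0.4  0.7 -4. ] t 53.2
0 turn 1 x [-0.0009, -0.0007, -0.0013]
0 shift 7 x [0.769, 0.196, 0.0]
1 shift 1 x [-0.0, -0.0, 0.84]
```

Call:
apply_moves:
  targets:
    - [-1,[0.769,0.196,0],[0,0,-0.0013]]
    - [-1,[0.769,0.196,0],[0,0,0]]
    - [-1,[0.769,0.196,0],[0,0,0]]
    - [-1,[0.769,0.196,0],[0,0,0]]
    - [-1,[0.769,0.196,0],[0,0,0]]
    - [-1,[0.769,0.196,0],[0,0,0]]
    - [-1,[0.769,0.196,0],[0,0,0]]
    - [-1,[0,0,0],[0,0,0]]

```text
t: 54.2
ee_pos: [529.4, -40.5, 162.8]
orientation: [-2.164, -2.277, -0.0]
ft_force: [-0.0, -0.5, -3.5]
width: 13.6
grasp_force: 30.0
```

Call:
apply_moves:
  targets:
    - [-1,[0,0,0],[0,0,0]]
    - [-1,[0,0,0.8],[0,0,0]]
    - [-1,[0,0,0],[0,0,0]]
    - [-1,[0,0,0],[0,0,0]]
    - [-1,[0,0,0],[0,0,0]]

```text
t: 54.82
ee_pos: [530.0, -43.0, 124.3]
orientation: [2.165, 2.274, 0.002]
ft_force: [-0.3, -0.1, -2.3]
width: 13.8
grasp_force: 30.0
```

```bash
python3 - <<'E'
from h import *
import pickle
plan((529.3,-42.4,85,92.68))
w=cam("wrist");cv2.imwrite("pics/w14.png",w["px"]);pickle.dump(w,open("w14.pkl","wb"))
p=w["px"][0:250,120:450]; cv2.imwrite('pics/w14c.png',cv2.resize(p,(792,600),interpolation=cv2.INTER_CUBIC))
E
```

```text
at [530.  -43.  124.3] psi 92.81 tilt [-0.02  0.11] w 13.8 gf 30.0 F [-0.3 -0.1 -2.3] t 54.83
0 turn 1 x [0.0013, 0.0002, 0.0014]
0 shift 1 x [0.014, -0.013, 0.785]
```

View pics/w14c.png

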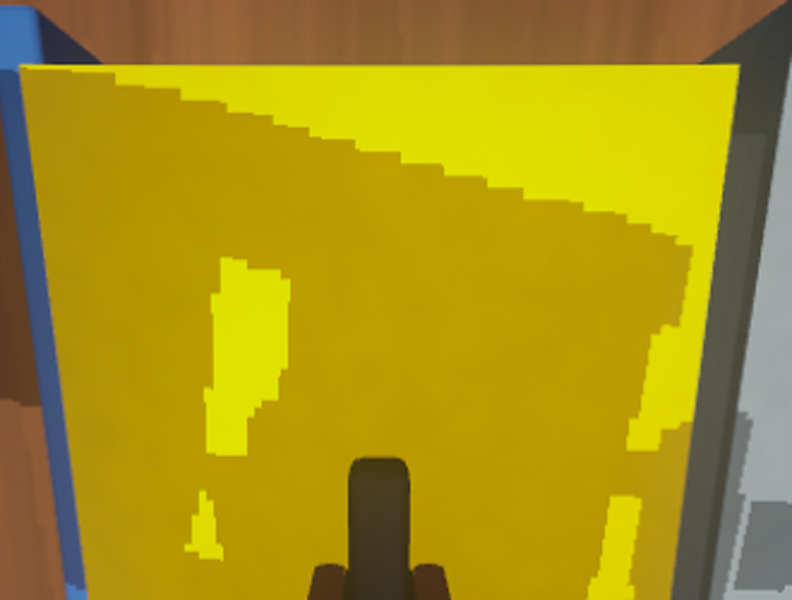

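The cover hangs square over the drawer, parallel to the blue panel on the left and the unit front on the right. I lower it in steps and watch the force.

Call:
apply_moves:
  targets:
    - [-1,[0,0,0.3],[0,0,0]]
    - [-1,[0,0,0.3],[0,0,0]]
    - [-1,[0,0,0.1],[0,0,0]]
    - [-1,[0,0,0],[0,0,0]]
    - [-1,[0,0,0],[0,0,0]]
    - [-1,[0,0,0],[0,0,0]]

```text
t: 55.62
ee_pos: [529.5, -42.6, 88.4]
orientation: [2.165, 2.276, 0.001]
ft_force: [0.3, -0.2, -2.6]
width: 13.9
grasp_force: 30.0
```

```bash
python3 - <<'E'
from h import *
plan((529.3,-42.4,80,92.68))
w=cam("wrist")
import pickle;pickle.dump(w,open("w15.pkl","wb"))
plan((529.3,-42.4,80,92.68))
E
```

```text
at [529.5 -42.6  88.4] psi 92.86 tilt [-0.01  0.04] w 13.9 gf 30.0 F [ 0.3 -0.2 -2.6] t 55.62
0 turn 1 x [0.0005, 0.0001, 0.0019]
0 shift 1 x [0.004, -0.003, 0.168]
at [529.4 -42.6  88.4] psi 92.86 tilt [-0.01  0.04] w 13.8 gf 30.0 F [-0.2 -0.9 -2.6] t 55.67
0 turn 1 x [0.0005, 0.0001, 0.002]
0 shift 1 x [0.003, -0.003, 0.168]
```

Call:
apply_moves:
  targets:
    - [-1,[0,0,0.07],[0,0,0.002]]
    - [-1,[0,0,0.03],[0,0,0]]
    - [-1,[0,0,0],[0,0,0]]
    - [-1,[0,0,0],[0,0,0]]

```text
t: 56.18
ee_pos: [529.2, -42.5, 83.0]
orientation: [-2.169, -2.273, 0.0]
ft_force: [-0.3, -0.4, -3.1]
width: 13.5
grasp_force: 30.0
```

Call:
apply_moves:
  targets:
    - [-1,[0,0,0.04],[0,0,0]]
    - [-1,[0,0,0],[0,0,0]]
    - [-1,[0,0,0],[0,0,0]]

```text
t: 56.55
ee_pos: [529.2, -42.5, 81.0]
orientation: [-2.169, -2.273, -0.0]
ft_force: [0.7, -0.2, -1.5]
width: 13.7
grasp_force: 30.0
```

Call:
apply_moves:
  targets:
    - [-1,[0,0,0.03],[0,0,0]]
    - [-1,[0,0,0],[0,0,0]]
    - [-1,[0,0,0],[0,0,0]]

```text
t: 56.92
ee_pos: [529.8, -42.6, 80.4]
orientation: [2.168, 2.272, 0.001]
ft_force: [-1.8, 0.7, 6.2]
width: 13.7
grasp_force: 30.0
```

```bash
python3 - <<'E'
from h import *
plan((529.3,-42.4,80,92.68))
w=cam("wrist")
plan((529.3,-42.4,80,92.68))
o=ctrl.get_obs();M=R.from_rotvec(o["orientation"])
m=hsv(w,(20,120,60),(36,255,255)); b=max(blobs(m,500),key=lambda b:b[0]);ys,xs=np.nonzero(b[2])
for x in (160,210,276,340,400):
    c=ys[xs==x]
    if len(c): print("far edge",x,c.min(),M.inv().apply(atz(w,(x,c.min()-.5),76)-o["ee_pos"]))
E
```

```text
at [529.8 -42.6  80.4] psi 92.67 tilt [-0.01  0.08] w 13.7 gf 30.0 F [-1.8  0.7  6.2] t 56.92
0 shift 1 x [0.004, -0.01, 0.008]
at [529.8 -42.5  80.4] psi 92.67 tilt [-0.01  0.08] w 14.0 gf 30.0 F [-1.   1.3  5.3] t 56.98
0 shift 1 x [0.003, -0.01, 0.008]
far edge 160 27 [120.97071643 -58.9772256    4.2978774 ]
far edge 210 28 [120.65511269 -34.14772265   4.33244845]
far edge 276 28 [120.70547091  -1.17278559   4.37830994]
far edge 340 28 [120.63425484  30.82875556   4.42283062]
far edge 400 27 [120.89827608  60.6894346    4.46433719]
```

It touches at the seated height (an upward force of about 8 N at z 80.4). I release, retreat and look.

Call:
apply_moves:
  targets:
    - [0,[0,0,-0.01],[0,0,0]]
    - [0,[0,0,0],[0,0,0]]
    - [0,[0,0,0],[0,0,0]]
    - [0,[0,0,0],[0,0,0]]
    - [0,[0,0,-0.3],[0,0,0]]
    - [0,[0,0,-0.6],[0,0,0]]
    - [0,[0,0,-0.8],[0,0,0]]
    - [0,[0,0,-0.8],[0,0,0]]

```text
t: 57.98
ee_pos: [529.1, -42.6, 207.2]
orientation: [2.169, 2.272, 0.001]
ft_force: [1.4, 0.8, -0.5]
width: 43.9
grasp_force: 0.0
```

Call:
apply_moves:
  targets:
    - [0,[0,-0.9,-0.2],[0,0,0]]
    - [0,[0,-0.9,-0.3],[0,0,0.1]]
    - [-1,[-0.9,0,-0.4],[0,0,0.1]]
    - [-1,[-0.6,0,0],[0,0,0.1]]
    - [-1,[0,0,0],[0,0,0]]
    - [-1,[0,0,0],[0,0,0]]

```text
t: 58.72
ee_pos: [426.4, -120.0, 250.3]
orientation: [-2.638, -1.706, -0.001]
ft_force: [0.2, 0.6, 0.8]
width: 7.2
grasp_force: 0.0
```

```bash
python3 - <<'E'
from h import *
import pickle
np.set_printoptions(precision=2,suppress=True)
plan()
w=cam("wrist");s=cam("scene");t=cam("top")
pickle.dump((w,s,t),open("w16.pkl","wb"))
cv2.imwrite("pics/w16.png",w["px"])
for n,c in (("w",w),("s",s),("t",t)):
    m=hsv(c,(20,120,60),(36,255,255)); b=max(blobs(m,300),key=lambda b:b[0]); print(n,b[0],rect(c,b[2],76))
for l,z in (("drawer_floor",12),("drawer_pull",52),("cover",67)):
    print(l,[(np.round(d["xy"],1).tolist(),round(d["score"],2),atz(w,d["xy"],z)) for d in ctrl.pinpoint(l,"wrist")])
a=ctrl.pinpoint("cover","wrist");b=ctrl.pinpoint("cover","top")
if a and b: print(tri(w,a[0]["xy"],t,b[0]["xy"]))
for l in ("clamp_bar","clamp_hinge"):
  for n,c in (("scene",s),("top",t)): print(l,n,[(np.round(d["xy"],1),round(d["score"],2)) for d in ctrl.pinpoint(l,n)])
E
```

```text
at [ 426.4 -120.   250.3] psi 65.78 tilt [0.02 0.01] w 7.2 gf 0.0 F [0.2 0.6 0.8] t 58.73
w 28677 (array([529.02, -44.9 ], dtype=float32), np.float32(247.51816), np.float32(151.12962), np.float32(92.77247))
s 3547 (array([526.69, -44.06], dtype=float32), np.float32(248.54936), np.float32(142.6136), np.float32(92.59053))
t 5508 (array([532.41, -45.76], dtype=float32), np.float32(247.10944), np.float32(150.80458), np.float32(92.60855))
drawer_floor []
drawer_pull [([251.5, 130.1], 0.72, array([424.42, -48.01,  52.  ]))]
cover [([335.8, 87.4], 0.92, array([529.79, -45.36,  67.  ]))]
clamp_bar scene [(array([220., 233.]), 0.75), (array([233.1, 225.3]), 0.7)]
clamp_bar top [(array([337.2, 135.5]), 0.68)]
clamp_hinge scene [(array([223.5, 277.3]), 0.56)]
clamp_hinge top [(array([325.4, 123.8]), 0.93), (array([210.7, 135. ]), 0.54)]
```

View pics/w16.png

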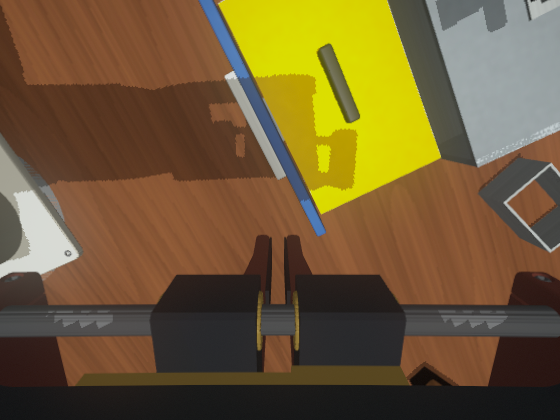

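The cover sits square: its rectangle at z 76 measures (529,-45), 2.8° yaw, matching the drawer. Next I turn the closed fingers and go in front of the pull rail.

Call:
apply_moves:
  targets:
    - [-1,[0,0,0],[0,0,-0.1083]]
    - [-1,[0,0,0],[0,0,-0.1083]]
    - [-1,[0,0,0],[0,0,-0.1083]]
    - [-1,[0,0,0],[0,0,-0.1083]]
    - [-1,[0,0,0],[0,0,-0.1083]]
    - [-1,[0,0,0],[0,0,-0.1083]]
    - [-1,[0,0,0],[0,0,-0.1083]]
    - [-1,[0,0,0],[0,0,-0.1083]]

```text
t: 60.32
ee_pos: [426.4, -120.4, 250.0]
orientation: [-0.971, -2.988, -0.0]
ft_force: [0.8, 0.3, 1.2]
width: 0.7
grasp_force: 0.0
```

Call:
apply_moves:
  targets:
    - [-1,[0,0,0],[0,0,-0.1083]]
    - [-1,[0,0,0],[0,0,-0.1083]]
    - [-1,[0,0,0],[0,0,-0.1083]]
    - [-1,[0,0,0],[0,0,-0.1083]]
    - [-1,[0,0,0],[0,0,0]]
    - [-1,[0,0,0],[0,0,0]]

```text
t: 61.08
ee_pos: [426.4, -120.4, 250.0]
orientation: [0.067, -3.141, -0.0]
ft_force: [-0.8, 1.0, 0.3]
width: 0.6
grasp_force: 0.0
```

```bash
python3 - <<'E'
from h import *
import pickle
np.set_printoptions(precision=1,suppress=True)
plan((397,-50.5,200,182.7),(397,-50.5,44,None)); print(ctrl.get_obs()["qpos"].round(2))
w,s,t=pickle.load(open("w16.pkl","rb"))
for n,c in (("s",s),("t",t)):
    R1=hsv(c,(0,170,100),(4,255,255))|hsv(c,(175,170,100),(180,255,255))
    print(n,[(b[0],b[1]) for b in blobs(R1,30)])
B={n:max(blobs(hsv(c,(0,170,100),(4,255,255))|hsv(c,(175,170,100),(180,255,255)),30),key=lambda b:b[0])[1] for n,c in (("s",s),("t",t))}
print("bar",tri(s,B["s"],t,B["t"]))
E
```

```text
at [ 426.4 -120.4  250. ] psi -177.55 tilt [0. 0.] w 0.6 gf 0.0 F [-0.8  1.   0.3] t 61.08
0 turn 1 x [0.0, -0.0, -0.0028]
0 shift 3 x [0.174, 0.475, 0.334]
1 shift 4 x [0.0, -0.0, 0.78]
[-0.3  0.1  2.   0.   1.  -1.9]
s [(np.int32(125), array([  8.2, 103.5]))]
t [(np.int32(226), array([336.3, 133.7]))]
bar (array([ 644.5, -148.8,  599.5]), np.float64(389.3815316547328))
```

Call:
apply_moves:
  targets:
    - [-1,[0.174,0.475,0.334],[0,0,0]]
    - [-1,[0.174,0.475,0.334],[0,0,0]]
    - [-1,[0.174,0.475,0.334],[0,0,0]]
    - [-1,[0,0,0.8],[0,0,0]]
    - [-1,[0,0,0.8],[0,0,0]]
    - [-1,[0,0,0.8],[0,0,0]]
    - [-1,[0,0,0.72],[0,0,0]]
    - [-1,[0,0,0],[0,0,0]]

```text
t: 62.08
ee_pos: [395.3, -50.2, 42.2]
orientation: [0.069, -3.136, -0.001]
ft_force: [0.1, -0.7, 0.5]
width: -0.1
grasp_force: 0.0
```

Call:
apply_moves:
  targets:
    - [-1,[0,0,0],[0,0,0]]
    - [-1,[-0.1,0,0],[0,0,0]]
    - [-1,[-0.1,0,0],[0,0,0]]
    - [-1,[-0.1,0,0],[0,0,0]]
    - [-1,[-0.1,0,0],[0,0,0]]
    - [-1,[-0.1,0,0],[0,0,0]]
    - [-1,[-0.1,0,0],[0,0,0]]

```text
t: 62.95
ee_pos: [426.7, -48.9, 43.8]
orientation: [0.072, -3.14, -0.0]
ft_force: [-3.7, 0.5, 1.6]
width: 0.3
grasp_force: 1.6
```

```bash
python3 -c "
from h import *
plan((589,-42,44,182.7))"
```

```text
at [426.7 -48.9  43.8] psi -177.36 tilt [0.07 0.02] w 0.3 gf 1.6 F [-3.7  0.5  1.6] t 62.95
0 shift 4 x [-0.812, -0.004, -0.001]
```

Call:
apply_moves:
  targets:
    - [-1,[-0.2,0,0],[0,0,0]]
    - [-1,[-0.2,0,0],[0,0,0]]
    - [-1,[-0.2,0,0],[0,0,0]]
    - [-1,[-0.2,0,0],[0,0,0]]
    - [-1,[-0.2,0,0],[0,0,0]]
    - [-1,[-0.2,0,0],[0,0,0]]
    - [-1,[-0.2,0,0],[0,0,0]]
    - [-1,[-0.2,0,0],[0,0,0]]

```text
t: 63.95
ee_pos: [507.5, -45.4, 43.9]
orientation: [0.072, -3.141, -0.0]
ft_force: [-3.8, 0.0, -2.2]
width: 0.3
grasp_force: 1.7
```

Call:
apply_moves:
  targets:
    - [-1,[-0.2,0,0],[0,0,0]]
    - [-1,[-0.2,0,0],[0,0,0]]
    - [-1,[-0.2,0,0],[0,0,0]]
    - [-1,[-0.2,0,0],[0,0,0]]
    - [-1,[-0.2,0,0],[0,0,0]]
    - [-1,[-0.2,0,0],[0,0,0]]

```text
t: 64.7
ee_pos: [567.5, -42.6, 43.9]
orientation: [0.072, -3.141, 0.0]
ft_force: [-3.6, -0.3, -3.4]
width: 0.5
grasp_force: 1.7
```

Call:
apply_moves:
  targets:
    - [-1,[-0.1,0,0],[0,0,0]]
    - [-1,[-0.1,0,0],[0,0,0]]
    - [-1,[0,0,0],[0,0,0]]

```text
t: 65.08
ee_pos: [578.4, -42.3, 44.5]
orientation: [-0.072, 3.138, -0.001]
ft_force: [0.4, -0.4, 0.3]
width: 0.7
grasp_force: 0.0
```

Call:
apply_moves:
  targets:
    - [-1,[-0.06,0,0],[0,0,0]]
    - [-1,[-0.06,0,0],[0,0,0]]
    - [-1,[-0.06,0,0],[0,0,0]]
    - [-1,[0,0,0],[0,0,0]]

```text
t: 65.58
ee_pos: [583.9, -41.8, 43.8]
orientation: [0.072, -3.137, -0.0]
ft_force: [-8.8, -1.0, 8.8]
width: 0.4
grasp_force: 4.7
```

Call:
apply_moves:
  targets:
    - [-1,[-0.05,0,0],[0,0,0]]
    - [-1,[0,0,0],[0,0,0]]
    - [-1,[0,0,0],[0,0,0]]

```text
t: 65.95
ee_pos: [583.9, -41.6, 43.4]
orientation: [0.072, -3.132, -0.001]
ft_force: [-15.8, -2.3, 12.3]
width: 0.4
grasp_force: 8.3
```

The drawer has come to a hard stop (about 16 N, more than the detent can resist). I back off and look for the clamp bar.

Call:
apply_moves:
  targets:
    - [-1,[0.2,0,0],[0,0,0]]
    - [-1,[0.6,0,0],[0,0,0]]
    - [-1,[0.8,0,0],[0,0,0]]
    - [-1,[0.8,0,0],[0,0,0]]
    - [-1,[0.8,0,-0.7],[0,0,0]]
    - [-1,[0.8,0,-0.8],[0,0,0]]
    - [-1,[0,0,-0.8],[0,0,0]]
    - [-1,[0,0,-0.8],[0,0,0]]

```text
t: 66.95
ee_pos: [389.1, -50.9, 200.7]
orientation: [-0.072, 3.138, -0.001]
ft_force: [2.3, 0.1, -0.2]
width: 0.3
grasp_force: 0.0
```

Call:
apply_moves:
  targets:
    - [-1,[0,0,-0.8],[0,0,0]]
    - [-1,[0,0,-0.8],[0,0,0]]
    - [-1,[0,0,0],[0,0,0]]
    - [-1,[0,0,0],[0,0,0]]

```text
t: 67.45
ee_pos: [388.6, -50.8, 278.5]
orientation: [-0.072, 3.14, -0.0]
ft_force: [-0.3, 0.2, 0.6]
width: 1.0
grasp_force: 0.0
```

```bash
python3 - <<'E'
from h import *
np.set_printoptions(precision=1,suppress=True)
plan()
C={}
for n in ("scene","top"):
    c=cam(n); cv2.imwrite(f"pics/{n}17.png",c["px"])
    q={l:[d["xy"] for d in ctrl.pinpoint(l,n)][:2] for l in ("clamp_bar","clamp_hinge","drawer_pull")}
    hs=cv2.cvtColor(c["px"],cv2.COLOR_BGR2HSV); m=(((hs[...,0]<8)|(hs[...,0]>172))&(hs[...,1]>180)&(hs[...,2]>110)).astype(np.uint8)
    print(n,[(b[0],b[1]) for b in blobs(m,25)]); C[n]=(c,q); print({k:np.array(v).tolist() for k,v in q.items()})
for l in ("clamp_bar","clamp_hinge","drawer_pull"):
    for a in C["scene"][1][l]:
        for b in C["top"][1][l]: print(l,tri(C["scene"][0],a,C["top"][0],b))
a=cv2.resize(C["scene"][0]["px"][150:350,90:350],(480,370)); b=cv2.resize(C["top"][0]["px"][60:260,250:424],(320,368))
p=np.zeros((370,800,3),np.uint8);p[:,:480]=a;p[:368,480:]=b;cv2.imwrite("pics/c17.png",p)
E
```

```text
at [388.6 -50.8 278.5] psi -177.36 tilt [-0. -0.] w 1.0 gf 0.0 F [-0.3  0.2  0.6] t 67.45
scene [(np.int32(123), array([  8.1, 103.5])), (np.int32(213), array([222. , 234.9]))]
{'clamp_bar': [[219.3, 236.4]], 'clamp_hinge': [[221.8, 276.5]], 'drawer_pull': []}
top [(np.int32(215), array([336.7, 133.7]))]
{'clamp_bar': [[337.3, 135.4]], 'clamp_hinge': [[326.0, 120.4]], 'drawer_pull': [[414.8, 139.1], [324.6, 178.8]]}
clamp_bar (array([666.9, -41.3, 222.2]), np.float64(3.8650261698537403))
clamp_hinge (array([729.4, -32.1, 146.8]), np.float64(10.387968426966076))
```

View pics/c17.png

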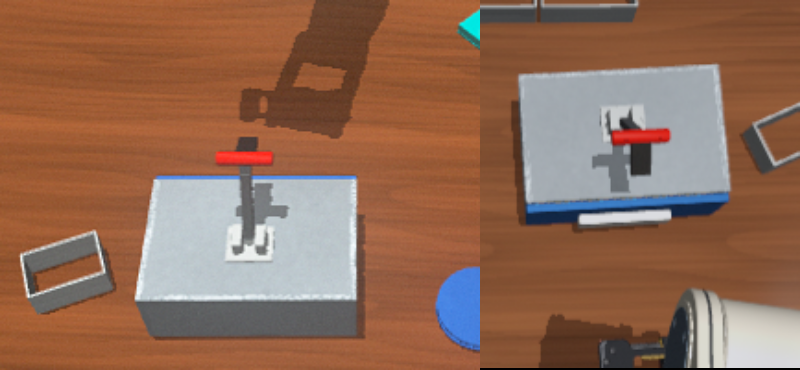

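The drawer is fully shut. The red bar stands at about (667,-41,222) and the foot points forward. I move above the bar and then follow its arc down.

Call:
apply_moves:
  targets:
    - [-1,[-0.8,0,0],[0,0,0]]
    - [-1,[-0.8,0,0],[0,0,0]]
    - [-1,[-0.8,0,0],[0,0,0]]
    - [-1,[-0.8,0,0],[0,0,0]]
    - [-1,[-0.8,0,0],[0,0,0]]
    - [-1,[-0.8,0,0],[0,0,0]]
    - [-1,[-0.76,0.04,0],[0,0,0]]
    - [-1,[0,0,0],[0,0,0]]

```text
t: 68.85
ee_pos: [667.9, -35.7, 277.7]
orientation: [0.073, -3.14, -0.0]
ft_force: [0.4, 1.0, -0.9]
width: 1.0
grasp_force: 0.0
```

Call:
apply_moves:
  targets:
    - [-1,[0,0,0.5],[0,0,0]]
    - [-1,[0,0,0.2],[0,0,0]]
    - [-1,[0,0,0],[0,0,0]]
    - [-1,[0,0,0.1],[0,0,0]]
    - [-1,[0,0,0],[0,0,0]]

```text
t: 69.47
ee_pos: [666.1, -36.1, 239.3]
orientation: [-0.072, 3.14, -0.0]
ft_force: [-0.1, -0.1, 0.5]
width: 0.7
grasp_force: 0.0
```

Call:
apply_moves:
  targets:
    - [-1,[0,-0.06,0.14],[0,0,0]]
    - [-1,[0.143,0,0.097],[0,0,0]]
    - [-1,[0.143,0,0.097],[0,0,0]]
    - [-1,[0.126,0,0.117],[0,0,0]]
    - [-1,[0.126,0,0.117],[0,0,0]]
    - [-1,[0,0,0],[0,0,0]]

```text
t: 70.22
ee_pos: [637.3, -40.3, 211.2]
orientation: [0.072, -3.138, -0.0]
ft_force: [-5.2, -0.1, 7.3]
width: 0.3
grasp_force: 3.5
```

```bash
python3 -c "
from h import *
plan()
w=cam('wrist');cv2.imwrite('pics/w18.png',w['px'])
s=cam('scene');t=cam('top')
for l in ['clamp_bar']:
  A=ctrl.pinpoint(l,'scene');B=ctrl.pinpoint(l,'top')
  print([x['xy'] for x in A],[x['xy'] for x in B])
  for a in A[:2]:
    for b in B[:2]: print(tri(s,a['xy'],t,b['xy']))
"
```

```text
at [637.3 -40.3 211.2] psi -177.36 tilt [0.19 0.02] w 0.3 gf 3.5 F [-5.2 -0.1  7.3] t 70.22
[[221.5, 231.6]] [[335.4, 150.8]]
(array([638.20044074, -40.85779788, 199.91551338]), np.float64(6.045588797285094))
```

The bar follows (now at about (638,-41,200), pushed with 7 N). I continue the arc.

Call:
apply_moves:
  targets:
    - [-1,[0.108,0,0.135],[0,0,0]]
    - [-1,[0.108,0,0.135],[0,0,0]]
    - [-1,[0.087,0,0.149],[0,0,0]]
    - [-1,[0.087,0,0.149],[0,0,0]]
    - [-1,[0.063,0,0.16],[0,0,0]]
    - [-1,[0.063,0,0.16],[0,0,0]]
    - [-1,[0.038,0,0.168],[0,0,0]]
    - [-1,[0.038,0,0.168],[0,0,0]]

```text
t: 71.47
ee_pos: [609.8, -41.6, 148.6]
orientation: [0.072, -3.141, -0.0]
ft_force: [-1.1, -0.6, 1.5]
width: 0.8
grasp_force: 0.9
```

Call:
apply_moves:
  targets:
    - [-1,[0.013,0,0.15],[0,0,0]]
    - [-1,[0.013,0,0.1],[0,0,0]]
    - [-1,[0,0,0],[0,0,0]]

```text
t: 71.85
ee_pos: [608.6, -41.6, 136.4]
orientation: [0.072, -3.141, -0.0]
ft_force: [-0.4, 0.5, 0.6]
width: 0.4
grasp_force: 0.0
```

Call:
apply_moves:
  targets:
    - [-1,[0,0,0.05],[0,0,0]]
    - [-1,[0,0,0.04],[0,0,0]]
    - [-1,[0,0,0],[0,0,0]]

```text
t: 72.22
ee_pos: [608.9, -41.7, 133.0]
orientation: [-0.072, 3.14, -0.0]
ft_force: [-1.3, 0.6, 4.9]
width: 0.0
grasp_force: 2.6
```

Call:
apply_moves:
  targets:
    - [-1,[0,0,0.03],[0,0,0]]
    - [-1,[0,0,0],[0,0,0]]
    - [-1,[0,0,0],[0,0,0]]

```text
t: 72.6
ee_pos: [609.0, -41.7, 132.6]
orientation: [-0.072, 3.139, -0.0]
ft_force: [-4.4, 1.0, 14.0]
width: 0.4
grasp_force: 6.9
```

It stops firmly at the fully-down height (132.6 against an expected 133). I lift off and verify.

Call:
apply_moves:
  targets:
    - [-1,[0,0,-0.2],[0,0,0]]
    - [-1,[0,0,-0.6],[0,0,0]]
    - [-1,[0,0,-0.8],[0,0,0]]
    - [-1,[0,0,-0.8],[0,0,0]]
    - [-1,[0.8,0,-0.3],[0,0,0]]
    - [-1,[0.8,0,0],[0,0,0]]
    - [-1,[0.8,0,0],[0,0,0]]
    - [-1,[0.8,0,0],[0,0,0]]

```text
t: 73.6
ee_pos: [447.5, -49.1, 266.0]
orientation: [-0.072, 3.14, -0.0]
ft_force: [0.8, 0.5, 0.4]
width: 0.7
grasp_force: 0.0
```

Call:
apply_moves:
  targets:
    - [-1,[0.8,0,0],[0,0,0]]
    - [-1,[0,0,0],[0,0,0]]
    - [-1,[0,0,0],[0,0,0]]

```text
t: 73.97
ee_pos: [409.8, -51.0, 266.5]
orientation: [-0.072, 3.139, -0.0]
ft_force: [-0.3, 0.6, -0.3]
width: 0.4
grasp_force: 0.0
```

```bash
python3 - <<'E'
from h import *
np.set_printoptions(precision=1,suppress=True)
plan()
s=cam('scene');t=cam('top')
for l in ('clamp_bar','drawer_pull'):
  for a in ctrl.pinpoint(l,'scene')[:2]:
    for b in ctrl.pinpoint(l,'top')[:2]: print(l,tri(s,a['xy'],t,b['xy']))
a=cv2.resize(s["px"][150:350,90:350],(480,370)); b=cv2.resize(t["px"][60:260,250:424],(320,368))
p=np.zeros((370,800,3),np.uint8);p[:,:480]=a;p[:368,480:]=b;cv2.imwrite("pics/c19.png",p)
E
```

```text
at [409.8 -51.  266.5] psi -177.37 tilt [-0.1 -0. ] w 0.4 gf 0.0 F [-0.3  0.6 -0.3] t 73.97
clamp_bar (array([600.4, -45.7, 118.6]), np.float64(0.4806340829780175))
clamp_bar (array([587.2, -41.3,  97.9]), np.float64(16.043271882893368))
```

View pics/c19.png

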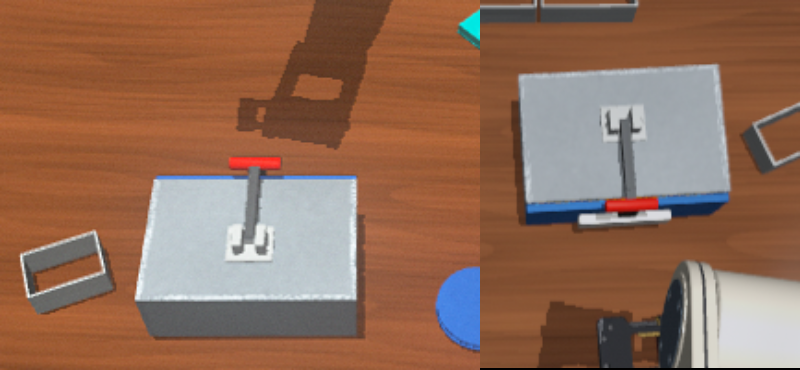

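The drawer is shut, the clamp bar is level over the front at (640,203), and the frame and discs have not moved. I hand the job in.

```bash
python3 -c "
from h import *
print(ctrl.close_job())"
```

```text
the job is handed in; nothing more can be done
None
```

The job is handed in at about 74 s, but its verdict was not returned: all three blocks and both wheels are in the drawer, the cover is seated, the drawer is fully home, the clamp is down, and the discs and frame are where they were.

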